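# Uncouple the vent silencer from the air manifold and close the outlet

## Robot

A 6-joint arm with a two-finger parallel gripper is mounted at the origin on the work surface; the furniture and walls round the work are solid. World frame = base frame: x ahead of the robot, y to its left, z up, the work surface at z = 0. Lengths are in m, angles in rad, forces in N, time in s.
With the tool pointing down it reaches from about 0.3 to 0.775 m from the base axis. Payload 14.6 kg.
Tool frame: the origin (TCP) lies on the mounting face of the last link; the fingertips stand 199 mm ahead of it and the grasp point (between the pads) lies 180 mm ahead of it; z points along the fingers, y is the direction in which the jaws open and shut (so a half turn about z gives the same grasp; the last joint's range is limited). The gripper opens to 94 mm and grips with 3 to 60 N. Pads are 16 mm wide; open, the fingers measure 119 mm over their backs; the gripper's body (75 mm by 177 mm) begins 78 mm behind the grasp point.
Start: joints at [-1.349, 0.3, 1.521, -0, 1.321, -0.067], TCP at [0.157, -0.527, 0.405] pointing down, gripper open.
Joint ranges: [-3.03, 3.03], [-0.79, 2.21], [0.23, 2.52], [-1.04, 4.18], [0, 3.07], [-2.55, 2.55]. Speed limits (rad/s): [2.22, 2.22, 2.57, 3.14, 3.14, 3.14].

## Interface

Orientations are given as [roll, pitch, yaw] about the fixed x, y, z axes, in that order (R = Rz(yaw) Ry(pitch) Rx(roll)).
In Python, from station import sensors, vision, job gives the robot as it stands. The module is installed in compiled form; this text tells all that it offers.
- The arm moves only by the tool arm_command, never from a script. Its argument "plan" is one flat list of numbers, 5 for each row, row after row: the closure, from -1 (fully open) to 1 (shut), so that 0 is half open, then the shift along the world's x, y, z scaled (see below), then the turn about the world's z scaled (see below). A call has 1 to 20 rows; each row is the pose to reach, as a shift and turn from the pose commanded when the call began; what a row does not reach only later rows make up. The controller multiplies each number of a shift by 400 mm and each number of a turn by 120 degrees. A row lasts 1/10 s, in which the tool goes at most 50 mm and 8.59 degrees, less where a joint would pass 70% of its speed; a pose out of reach is approached as far as the arm can. A call with a number of a shift or a turn outside -1 to 1 is refused whole. A call with a gripper value outside its range is refused whole. The fingers move at their own pace and stop on an object; "newtons" is the grip in N (left out, the last holds). Time passes only in rows, so rows that repeat a pose let the fingers close. It gives the time, the measured TCP pose, the force and the opening at its end, in the units of the state.
- sensors.get_obs(): the state, without advancing time (a new reading comes with each control period).
- vision.camera(name): name is "scene" or "top" or "wrist"; returns the picture (420x560x3 uint8, blue, green, red); there is no depth.
- vision.camera_params(name): a dict with "intrinsics" (3x3 intrinsics, pixels), "rvec" (rotation vector, rad) and "tvec" (3), from world to camera coordinates, as OpenCV has them. Camera axes: x right, y down, z forward; pixel columns grow to the right and rows downward; lengths in m; the calibration is good to about 2 mm. A picture is of the moment at which its call begins: read the wrist's pose just before it. camera_params takes no time and is no camera call; for the wrist camera it gives the pose at the moment of the call.
- job.hand_in(): hands the job in, once; it reports no verdict.
Trained networks look in the newest picture that a camera, given by its name, has taken for a name from the list of things; names that differ only in an ending like _2 or _b are one class to them, and where a whole thing is asked for, a point or a joint stands for the part that bears it (a point fixed in the world has none). Each returns a list of dicts, best first, with "confidence" (0 to 1); they miss things now and then, are a little off and sometimes report something else, mostly with a low value. They report only what shows in the picture. A call takes as long as a camera call.
- vision.search_frame(name, camera): "at" ([row, column] in pixels, amid what is visible of it).
- vision.silhouettes(name, camera): "mask" (420x560 bool, what is visible of it) and "at" ([row, column] in pixels, amid what is visible of it).
- vision.pinpoint(name, camera): "at" ([row, column] in pixels: a listed point, or the origin of a listed thing).
The state is a dict: "time_s": time; "qpos": joint angles; "joint_vel": joint speeds; "tau": joint torques, N m; "ee_pos": TCP position; "eef_rot": TCP orientation; "force": force on the tool from outside, world axes, zero at the start; "moment": the same for the moment, N m; "grip_width": finger opening in m.
Only numpy, scipy, OpenCV 4.12 (cv2) and the standard library are available. Lean on these libraries where they do the work, as an engineer would, in place of code of your own. Each camera call takes 0.05 s, during which the arm holds its last target.

## Task

The air line has been vented, so take the brass silencer out of its quick outlet on the bench manifold: push the red release ring fully in along the outlet until the silencer springs loose, draw the silencer out and set it down gently in the steel dish. Then swing that outlet's black dust cap shut until it snaps into its catch. Leave the tools lying around the manifold where they are.

Things in the scene. Friction and masses are not known exactly. Their poses are not given: they have to be found in the camera images.
- manifold: air manifold screwed to the bench: aluminium bar 230 mm long on two brackets with two outlets side by side, leaning over towards the robot and its right. The farther, right-hand one holds the silencer; the left one stays shut under its own cap, whose nearest edge is 73 mm from the right outlet's axis and 10 mm higher (along z of outlet_mouth) than the red ring. Origin: on the bench under the bar; y along the bar, to the left
- outlet_mouth (a point): centre of the unpressed red ring's outer face; fixed to the manifold. z: out along the outlet's axis, 34 degrees from vertical; x: up the slope to the back, towards the cap's hinge; y: along the bar to the left. The ring round the silencer is a flat flange, 56 mm outside, 25.6 mm hole, 6 mm thick; the fitting under it is 52 mm across
- release_ring (a joint): travel of the red ring in m: 0 out, 0.006 pushed fully in (along -z of outlet_mouth, hard stop). Spring return: 4 N to start it, 7 N at the stop. From about 0.0045 its teeth let go and a valve spring lifts the silencer 16 mm along the axis; it then sits loose in the mouth, also when the ring is back out. With the ring out it is locked and cannot be pulled
- silencer_mid (a point): middle of the loose vent silencer: round plug, 24 mm diameter, 71 mm long, 0.09 kg, steel stem with brass head; z along it, to the head's end. Locked in the outlet, its head stands 24 mm out of the red ring's face (this point 11.5 mm below the face); sprung loose, 40 mm (this point 4 mm above it), with 31 mm still in the bore (0.6 mm play all round)
- dust_cap (a joint): angle in rad of the black dust cap of that outlet: 0 shut, growing as it opens; it starts open at 2.0 to 2.4 (limit 2.5) and stays at any angle it is left at (stiff hinge, about 1 N). At about 0.1 its nib meets a spring catch: press 6 to 8 N on cap_outer_face to snap it past. Shut in the catch it reads under 0.02; short of it 0.06 or more
- cap_hinge (a point): hinge pin of the dust cap, fixed to the manifold, 41 mm along x and 3 mm along z from outlet_mouth, with the same axes; the cap turns about its y axis. Open by angle a, the cap extends from the pin along -x cos(a) + z sin(a); its outer face lies 6 mm off that line, on the side of +x sin(a) + z cos(a). Shut, it lies flat over the ring
- cap_outer_face (a point): point on the dust cap's outer face (on top when shut, at the back when open), 62 mm from the hinge pin, on its middle line; moves with the cap; z: out of that face. The cap is a disc of 63 mm diameter centred 41 mm from the pin, about 6 mm thick, plus a thumb tab 20 mm wide that ends 87 mm from the pin
- dish_floor (a point): centre of the inner floor of the loose round stainless parts dish: floor about 112 mm across, 4 mm above the bench; rim 140 mm across, 26 mm above the bench; 0.35 kg
- silencer: the same silencer; origin at the centre of its foot, 35.5 mm below silencer_mid along its axis
- spanner_17: steel spanner, 205 mm long, lying behind the manifold; not to be disturbed
- screwdriver: red-handled screwdriver, 200 mm long, 26 mm thick, lying in front of the manifold; not to be disturbed
- tape_measure: yellow tape measure, 64 x 69 x 32 mm, on the bench to the right of the manifold; not to be disturbed

How it is judged:
By the outcome, as a careful person would: the job done as asked, in the order asked, and still so for the second after the job is handed in, with the robot touching nothing.
It also fails if it takes over 58 s, if anything falls off the work surface, if the arm or the gripper's body presses on something with over 40 N, if the wrist force passes 120 N, or if a joint passes its speed limit or range.

## Working session

There is one attempt and no reset: what is moved stays moved. The work goes in short steps, Python scripts to look and compute and a tool call to move; the robot and the scene stay as the last step left them, time stands still between calls to the robot, and variables do not carry over. Pictures are saved under pics/ and viewed, and the job is handed in when it is done.

Besides the shell and the picture viewer there is one more tool, called after "Emit:" by a JSON object that holds its "fn" and its "kwargs", one argument or row to a line. arm_command: Moves the arm, as the interface text tells. Its arguments: {"type":"object","properties":{"plan":{"type":"array"},"newtons":{"type":"number"}},"required":["plan"]}

```bash
mkdir -p pics; ls
python3 - <<'E'
from station import sensors, vision, job
import cv2
o=sensors.get_obs(); print({k:o[k] for k in o})
for n in ["scene","top","wrist"]:
    im=vision.camera(n); cv2.imwrite(f"pics/{n}0.png",im)
    p=vision.camera_params(n); print(n,p)
print(sensors.get_obs()["time_s"])
E
```

```text
pics
{'time_s': 0.0, 'qpos': array([-1.34858998e+00,  3.00478070e-01,  1.52162320e+00, -4.18047418e-05,
        1.32071906e+00, -6.65879778e-02]), 'joint_vel': array([-0.00099974, -0.00128897,  0.00011503, -0.00126937,  0.00012811,
        0.00030461]), 'tau': array([-8.33389549e-04, -5.31804299e+01, -3.52742743e+01,  7.08388863e-02,
        2.43695697e-02, -7.44516274e-05]), 'ee_pos': array([ 0.15662957, -0.52718177,  0.40406455]), 'eef_rot': array([-3.14036500e+00, -4.12863863e-05,  2.88804670e-01]), 'force': array([ 0.08400147, -0.48938607, -0.77138157]), 'moment': array([ 0.01059648, -0.00781847,  0.02532505]), 'grip_width': 0.09386392240792829}
scene {'intrinsics': array([[397.72620448,   0.        , 274.68704575],
       [  0.        , 397.72620448, 205.96063719],
       [  0.        ,   0.        ,   1.        ]]), 'rvec': array([ 1.11577807,  2.21452278, -1.10238971]), 'tvec': array([ 0.39057729, -0.11029453,  1.24223623])}
top {'intrinsics': array([[445.25079905,   0.        , 291.19813687],
       [  0.        , 445.25079905, 203.46003364],
       [  0.        ,   0.        ,   1.        ]]), 'rvec': array([ 2.17189214, -2.16622111,  0.1181239 ]), 'tvec': array([-0.10520011,  0.55127193,  1.00573088])}
wrist {'intrinsics': array([[360.67327032,   0.        , 284.50789486],
       [  0.        , 360.67327032, 209.69010993],
       [  0.        ,   0.        ,   1.        ]]), 'rvec': array([-2.32543764,  1.73694769,  0.24876014]), 'tvec': array([-0.55116013, -0.02829294,  0.39160797])}
0.15
```

View pics/scene0.png

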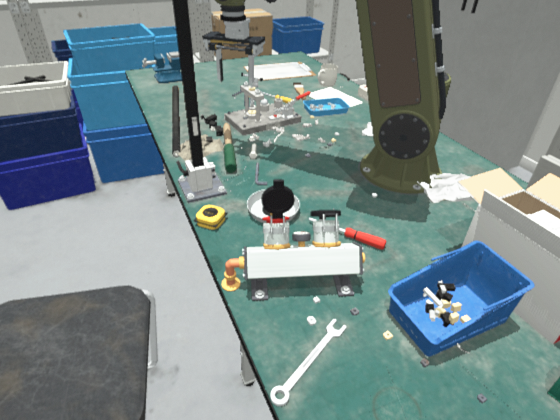

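View pics/top0.png

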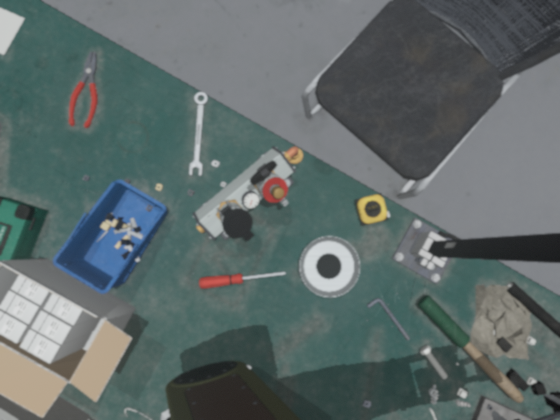

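View pics/wrist0.png

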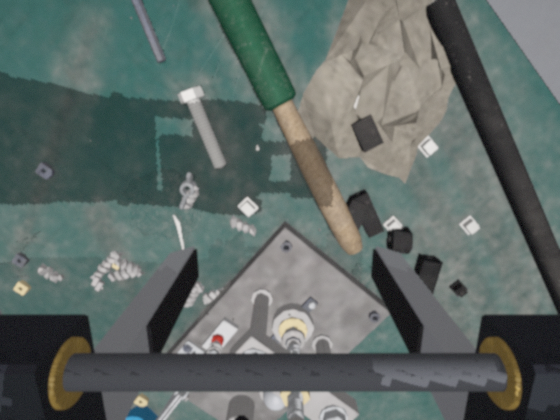

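```bash
cat > h.py <<'E'
import numpy as np, cv2
from station import sensors, vision, job
def P(n): 
    p=vision.camera_params(n); return p["intrinsics"],np.array(p["rvec"]),np.array(p["tvec"])
def proj(n,X,par=None):
    K,r,t=par or P(n)
    return cv2.projectPoints(np.atleast_2d(np.asarray(X,float)),r,t,K,None)[0][:,0,::-1]  # row,col
def ray(n,rc,par=None):
    K,r,t=par or P(n); R=cv2.Rodrigues(r)[0]
    d=R.T@np.linalg.inv(K)@np.array([rc[1],rc[0],1]); c=-R.T@t
    return c,d/np.linalg.norm(d)
def plane(n,rc,z,par=None):
    c,d=ray(n,rc,par); return c+d*(z-c[2])/d[2]
def tri(obs):  # list of (par,rc)
    A=np.zeros((3,3));b=np.zeros(3)
    for par,rc in obs:
        c,d=ray(None,rc,par); M=np.eye(3)-np.outer(d,d); A+=M;b+=M@c
    X=np.linalg.solve(A,b)
    return X,[np.linalg.norm(proj(None,X,par)[0]-rc) for par,rc in obs]
E
python3 - <<'E'
from h import *
import pickle
out={}
for cam in ["scene","top"]:
    im=vision.camera(cam)
    for n in ["outlet_mouth","cap_hinge","cap_outer_face","silencer_mid","silencer","dish_floor","manifold","tape_measure","screwdriver","spanner_17"]:
        r=vision.pinpoint(n,cam); out[cam,n]=r
        print(cam,n,[(np.round(q["at"],1).tolist(),round(q["confidence"],2)) for q in r[:3]])
pickle.dump(out,open("pp.pkl","wb"))
for n in ["outlet_mouth","cap_hinge","cap_outer_face","silencer_mid","silencer","dish_floor","manifold","tape_measure","screwdriver","spanner_17"]:
    try: print(n,tri([(P(c),np.array(out[c,n][0]["at"])) for c in ["scene","top"]]))
    except Exception as e: print(n,e)
print(sensors.get_obs()["time_s"])
E
```

```text
scene outlet_mouth [([215.6, 275.4], 0.58)]
scene cap_hinge [([216.2, 274.5], 0.84)]
scene cap_outer_face [([192.7, 279.1], 0.82)]
scene silencer_mid []
scene silencer []
scene dish_floor [([209.7, 272.7], 0.67)]
scene manifold [([280.8, 297.2], 0.95)]
scene tape_measure [([221.8, 208.4], 0.82)]
scene screwdriver [([230.9, 345.0], 0.86), ([223.0, 210.1], 0.41)]
scene spanner_17 [([357.9, 307.7], 0.75)]
top outlet_mouth [([187.8, 274.1], 0.85), ([176.2, 264.3], 0.64)]
top cap_hinge [([179.3, 264.4], 0.67)]
top cap_outer_face [([167.8, 259.1], 0.77), ([186.2, 268.2], 0.72), ([209.8, 374.1], 0.28)]
top silencer_mid []
top silencer [([184.0, 268.9], 0.49)]
top dish_floor [([264.8, 325.1], 0.73)]
top manifold [([196.4, 247.0], 0.9)]
top tape_measure [([207.8, 369.9], 0.7)]
top screwdriver [([190.4, 274.1], 0.31)]
top spanner_17 [([130.9, 197.0], 0.62), ([191.3, 276.4], 0.27)]
outlet_mouth (array([ 0.57235336, -0.06836884,  0.14372818]), [np.float64(0.3145049627534781), np.float64(0.30972641405058843)])
cap_hinge (array([ 0.58996543, -0.05275541,  0.16008865]), [np.float64(2.58786603981858
[... 180 characters left out ...]
 list index out of range
silencer list index out of range
dish_floor (array([ 0.41165441, -0.18640895,  0.00802263]), [np.float64(1.3216274546984368), np.float64(1.4957747821455358)])
manifold (array([ 0.57378137, -0.00092849, -0.0039429 ]), [np.float64(1.7587843798234395), np.float64(1.598010548227853)])
tape_measure (array([ 5.46044149e-01, -2.93629061e-01,  4.93487148e-04]), [np.float64(0.8651693990153438), np.float64(0.9242484708434476)])
screwdriver (array([ 0.54234057, -0.00246093,  0.13388311]), [np.float64(35.024940217961394), np.float64(33.48652662584616)])
spanner_17 (array([0.72903095, 0.120625  , 0.01277547]), [np.float64(1.4064415224852418), np.float64(1.0302793919219817)])
1.25
```

Run:
```python
from h import *
o=sensors.get_obs()
K,r,t=P("wrist");R=cv2.Rodrigues(r)[0];c=-R.T@t
from scipy.spatial.transform import Rotation as Ro
Rt=Ro.from_euler("xyz",o["eef_rot"]).as_matrix()
print("cam in tool",Rt.T@(c-o["ee_pos"]),"axes",(Rt.T@R.T).round(3))
# bar ends, vs top
im=cv2.imread("pics/top0.png")[120:280,160:360]; cv2.imwrite("pics/topz.png",cv2.resize(im,None,fx=4,fy=3.75,interpolation=cv2.INTER_CUBIC))
im=cv2.imread("pics/scene0.png")[170:310,210:400]; cv2.imwrite("pics/scenez.png",cv2.resize(im,None,fx=4,fy=4,interpolation=cv2.INTER_CUBIC))
```

```text
cam in tool [0.08243615 0.00110654 0.02023578] axes [[-0.001 -0.96  -0.281]
 [ 1.    -0.001  0.001]
 [-0.001 -0.281  0.96 ]]
```

View pics/topz.png

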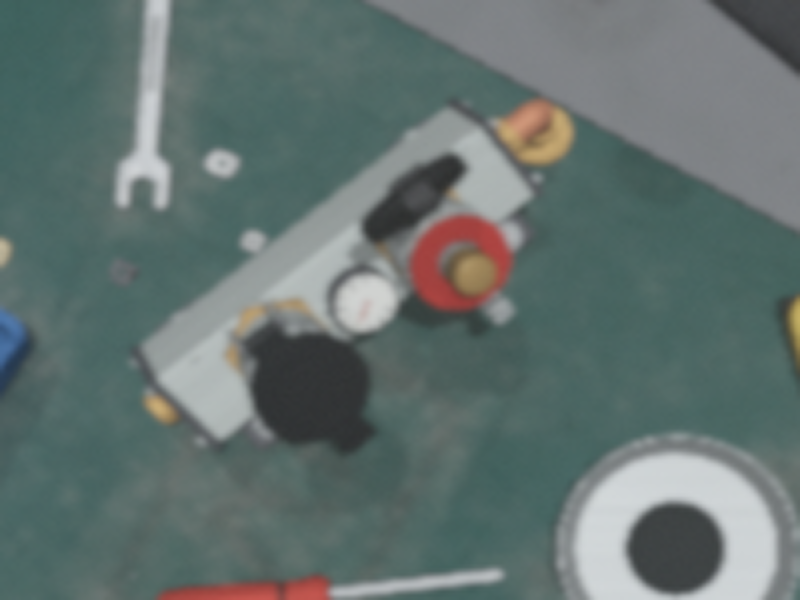

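View pics/scenez.png

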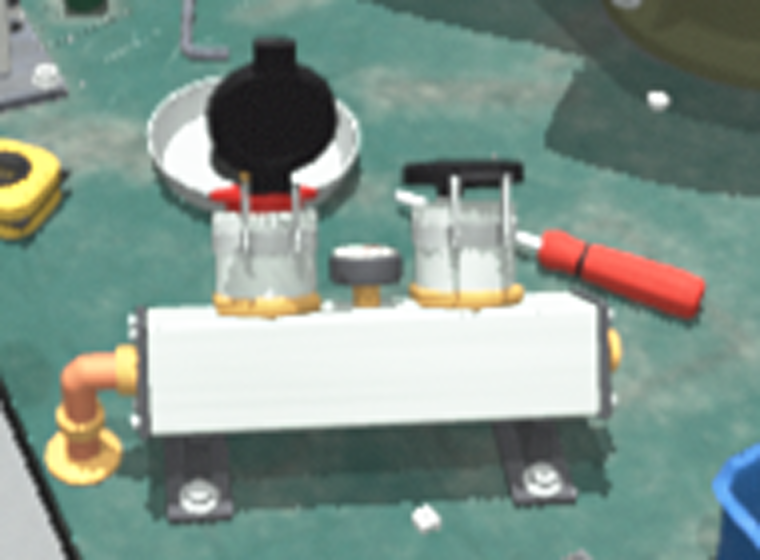

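Run:
```python
from h import *
def z(c,r): return (120+r/3.75,160+c/4)
a=plane("top",z(135,350),.09);b=plane("top",z(450,103),.09)
a2=plane("top",z(222,440),.09);b2=plane("top",z(535,190),.09)
for p,q in((a,b),(a2,b2)):
    d=p-q; print(p,q,np.linalg.norm(d),"yaw deg",np.degrees(np.arctan2(-d[0],d[1])))
print("post",plane("top",(248,432),0.03), plane("scene",(178,203),0.03))
print("dish",plane("top",(120+548/3.75,160+675/4),0.004), plane("scene",(208,273),0.004))
```

```text
[0.52288369 0.10886342 0.09      ] [ 0.66979399 -0.06180492  0.09      ] 0.22518951456438657 yaw deg 40.72167658430496
[0.47080843 0.06041565 0.09      ] [ 0.61783234 -0.10899547  0.09      ] 0.22431263470120447 yaw deg 40.95316925679048
post [ 0.44931388 -0.42800476  0.03      ] [ 0.43687425 -0.41823004  0.03      ]
dish [ 0.40652952 -0.19234763  0.004     ] [ 0.40245458 -0.19637944  0.004     ]
```

Emit:
{"fn": "arm_command", "kwargs": {
  "plan": [-1, 0.23, 0.57, 0.24, 0.1, -1, 0.23, 0.57, 0.24, 0.1, -1, 0.23, 0.57, 0.24, 0.2, -1, 0.23, 0.57, 0.24, 0.2, -1, 0.23, 0.57, 0.24, 0.2, -1, 0.23, 0.57, 0.24, 0.2, -1, 0.84, 1.0, 0.24, 0.2, -1, 0.84, 1.0, 0.24, 0.2, -1, 0.84, 1.0, 0.24, 0.2, -1, 0.84, 1.0, 0.24, 0.2, -1, 0.84, 1.0, 0.24, 0.2, -1, 0.84, 1.0, 0.24, 0.2, -1, 0.84, 1.0, 0.24, 0.2, -1, 0.84, 1.0, 0.24, 0.2, -1, 0.84, 1.0, 0.24, 0.2]
}}

```text
time_s: 2.75
ee_pos: [0.4922, -0.128, 0.5005]
eef_rot: [-3.141, 0.0, 0.707]
force: [0.1, 0.3, 0.8]
grip_width: 0.0937
```

Run:
```python
from h import *
import pickle
o=sensors.get_obs(); print(o["time_s"],o["ee_pos"],o["eef_rot"],o["joint_vel"].round(4),o["force"])
par=P("wrist")
im=vision.camera("wrist"); cv2.imwrite("pics/w1.png",im)
d={"par":par,"im":im}
for n in ["outlet_mouth","cap_hinge","cap_outer_face","silencer_mid","silencer","dish_floor"]:
    r=vision.pinpoint(n,"wrist"); d[n]=r
    print(n,[(np.round(q["at"],1).tolist(),round(q["confidence"],2)) for q in r[:3]])
for n in ["release_ring"]:
    r=vision.silhouettes(n,"wrist"); d[n]=r
    print(n,[(np.round(q["at"],1).tolist(),round(q["confidence"],2),q["mask"].sum()) for q in r[:3]])
pickle.dump(d,open("w1.pkl","wb"))
```

```text
2.75 [ 0.49215748 -0.12800807  0.50051978] [-3.14149812e+00  3.14500138e-04  7.06799830e-01] [-0.0117 -0.0125  0.002   0.0016  0.0018  0.005 ] [0.11255006 0.27419204 0.76857012]
outlet_mouth [([87.7, 293.1], 0.91), ([24.1, 293.9], 0.6)]
cap_hinge [([48.2, 295.0], 0.65), ([242.3, 276.2], 0.39)]
cap_outer_face [([20.0, 293.3], 0.68)]
silencer_mid [([83.6, 291.1], 0.84)]
silencer [([59.6, 289.7], 0.7)]
dish_floor [([244.0, 277.0], 0.67)]
release_ring [([76.8, 290.6], 0.69, np.int64(1802))]
```

View pics/w1.png

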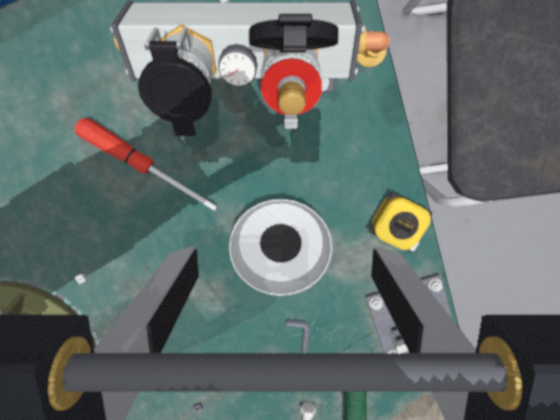

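```bash
cat > fit.py <<'E'
from h import *
import pickle
from scipy.optimize import least_squares
T=np.radians(34)
def frame(psi):
    h=np.array([np.cos(psi),np.sin(psi),0]);u=np.array([0,0,1.]);y=np.array([-np.sin(psi),np.cos(psi),0])
    z=u*np.cos(T)-h*np.sin(T); x=h*np.cos(T)+u*np.sin(T)
    return x,y,z
def pts(m,psi,a):
    x,y,z=frame(psi); h=m+.041*x+.003*z
    L=-x*np.cos(a)+z*np.sin(a); N=x*np.sin(a)+z*np.cos(a)
    return {"outlet_mouth":m,"cap_hinge":h,"cap_outer_face":h+.062*L+.006*N,"silencer_mid":m-.0115*z,"silencer":m-.047*z}
def ringpts(m,psi,r=.028,dz=0):
    x,y,z=frame(psi);t=np.linspace(0,2*np.pi,72,endpoint=False)
    return m+dz*z+r*(np.cos(t)[:,None]*x+np.sin(t)[:,None]*y)
E
python3 - <<'E'
from fit import *
pp=pickle.load(open("pp.pkl","rb")); w=pickle.load(open("w1.pkl","rb"))
S,To,W=P("scene"),P("top"),w["par"]
obs=[]
for n in ["outlet_mouth","cap_hinge","cap_outer_face"]:
    obs.append((S,n,pp["scene",n][0]["at"],1)); obs.append((To,n,pp["top",n][0]["at"],1)); obs.append((W,n,w[n][0]["at"],1))
# red ring outline extents in wrist and top
def redext(im):
    hsv=cv2.cvtColor(im,cv2.COLOR_BGR2HSV); m=((hsv[...,0]<6)|(hsv[...,0]>174))&(hsv[...,1]>140)&(hsv[...,2]>90)
    return m.astype(np.uint8)
for nm,im,par,c in (("w",w["im"],W,(77,290)),("t",cv2.imread("pics/top0.png"),To,(190,276))):
    m=redext(im); n,l,s,_=cv2.connectedComponentsWithStats(m)
    best=[i for i in range(1,n) if s[i][4]>80 and abs(s[i][0]+s[i][2]/2-c[1])<20 and abs(s[i][1]+s[i][3]/2-c[0])<20]
    for i in best: print(nm,s[i])
    np.save(f"red_{nm}.npy",np.isin(l,best))
for n in("outlet_mouth","cap_hinge","cap_outer_face"): print(n,tri([(p,np.array(r)) for p,k,r,_ in obs if k==n]))
def res(v):
    q=pts(v[:3],v[3],v[4]); e=[]
    for p,n,r,s in obs: e+=list((proj(None,q[n],p)[0]-r)*s)
    return np.array(e)
f=least_squares(res,[.572,-.068,.144,.71,2.2],loss="soft_l1",f_scale=2)
print(f.x, np.degrees(f.x[3])); 
for (p,n,r,s),e in zip(obs,res(f.x).reshape(-1,2)): print(n,e.round(1))
# yaw from wrist
for e in(((130,3),(352,12)),((130,80),(355,79))):
    pass
E
```

```text
w [ 261   59   61   55 1677]
t [264 178  23  24 216]
outlet_mouth (array([ 0.5713856 , -0.07019654,  0.14256831]), [np.float64(0.17114522588242326), np.float64(1.2164287108113632), np.float64(3.2567981053864226)])
cap_hinge (array([ 0.59156815, -0.05306269,  0.16090039]), [np.float64(1.9990453332752116), np.float64(3.136259948167312), np.float64(3.365344777852086)])
cap_outer_face (array([ 0.59834141, -0.04430227,  0.22479654]), [np.float64(0.14491684863327334), np.float64(1.2444369328382594), np.float64(4.187693370499031)])
[ 0.56966166 -0.07368506  0.13728785  0.75380821  2.18216701] 43.19002879057518
outlet_mouth [ 0.9 -1.1]
outlet_mouth [1.6 2.9]
outlet_mouth [ 1.8 -0.3]
cap_hinge [0.2 2.1]
cap_hinge [-3.2  1.5]
cap_hinge [-1.9 -3.1]
cap_outer_face [-0.3 -1.2]
cap_outer_face [0.2 2.5]
cap_outer_face [-0.5  0.2]
```

```bash
cat > ov.py <<'E'
from fit import *
def overlay(im,par,v,box,s,fn):
    c0,r0,c1,r1=box; z=cv2.resize(im[r0:r1,c0:c1],None,fx=s,fy=s,interpolation=cv2.INTER_CUBIC)
    def dr(X,col,closed=True):
        q=proj(None,X,par); q=((q-[r0,c0]+.5)*s)[:,::-1]; cv2.polylines(z,[np.round(q).astype(int)],closed,col,1)
    m=np.array(v[:3]); dr(ringpts(m,v[3]),(255,255,0)); dr(ringpts(m,v[3],dz=-.006),(255,0,255)); dr(ringpts(m,v[3],.0128),(255,0,0)); dr(ringpts(m,v[3],.012,.024),(0,255,0))
    x,y,zz=frame(v[3]);h=m+.041*x+.003*zz;L=-x*np.cos(v[4])+zz*np.sin(v[4]); N=x*np.sin(v[4])+zz*np.cos(v[4])
    t=np.linspace(0,2*np.pi,60)
    dr(h+.041*L+.006*N+.0315*(np.cos(t)[:,None]*L+np.sin(t)[:,None]*y),(0,255,255))
    dr(np.array([h-.01*y,h+.01*y]),(0,165,255),False)
    dr(np.array([h+.087*L-.01*y+.006*N,h+.087*L+.01*y+.006*N]),(0,255,255),False)
    cv2.imwrite(fn,z)
E
python3 - <<'E'
from ov import *
w=pickle.load(open("w1.pkl","rb"))
v=[0.5697,-.0737,.1373,.7538,2.18]
overlay(w["im"],w["par"],v,(200,0,380,140),4,"pics/ow1.png")
overlay(cv2.imread("pics/top0.png"),P("top"),v,(220,130,320,220),6,"pics/ot1.png")
overlay(cv2.imread("pics/scene0.png"),P("scene"),v,(240,165,360,255),6,"pics/os1.png")
a,b=plane(None,(3,130),.12,w["par"]),plane(None,(12,352),.12,w["par"]); d=a-b; print(np.degrees(np.arctan2(-d[0],d[1])))
E
```

```text
38.375036669665036
```

View pics/ow1.png

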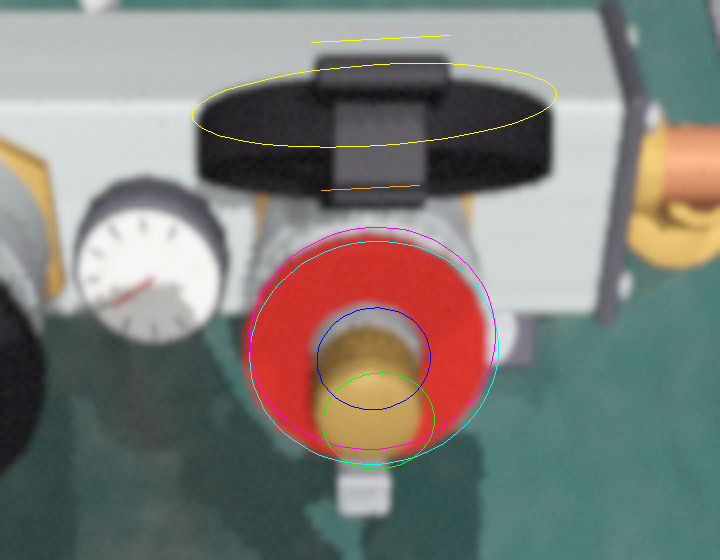

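View pics/ot1.png

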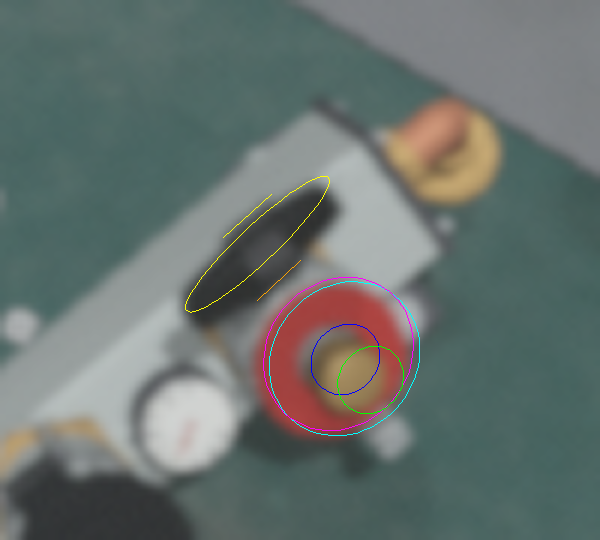

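View pics/os1.png

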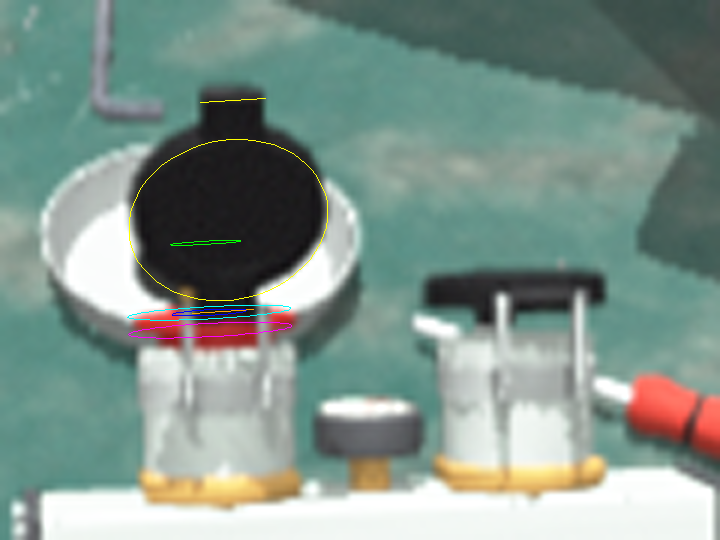

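Run:
```python
from ov import *
w=pickle.load(open("w1.pkl","rb"))
S,To,W=P("scene"),P("top"),w["par"]
def model(v):
    m=v[:3];x,y,z=frame(v[3]);a=v[4]
    h=m+.041*x+.003*z;L=-x*np.cos(a)+z*np.sin(a);N=x*np.sin(a)+z*np.cos(a)
    e=[]
    rp=np.vstack([ringpts(m,v[3]),ringpts(m,v[3],dz=-.006)])
    q=proj(None,rp,W); e+=[q[:,1].min()-260.4,q[:,1].max()-322.4,q[:,0].max()-115.7]
    q=proj(None,rp,To); e+=[q[:,1].min()-263,q[:,0].max()-203.3,q[:,0].min()-176.5]
    q=proj(None,rp,S); e+=[q[:,1].min()-261.8,q[:,1].max()-289.4,(q[:,0].max()-222.7)]
    e+=list(proj(None,m+.024*z,W)[0]-[101.0,291.5]); e+=list(proj(None,m+.024*z,To)[0]-[193-.0,277.7])
    e+=list(proj(None,h+.087*L+.006*N,W)[0]-[14.2,295.5]); e+=list(proj(None,h+.087*L,W)[0]-[23,295.5])
    e+=list(proj(None,h+.087*L+.003*N,S)[0]-[179.8,278.6])
    e+=[(v[3]-np.radians(40.3))/np.radians(.4)]
    return np.array(e)
f=least_squares(model,[.572,-.07,.143,.71,2.1],loss="soft_l1",f_scale=1.5)
print(f.x,np.degrees(f.x[3]),f.fun.round(1))
v=f.x; np.save("v.npy",v)
overlay(w["im"],W,v,(200,0,380,140),4,"pics/ow2.png")
overlay(cv2.imread("pics/top0.png"),To,v,(220,130,320,220),6,"pics/ot2.png")
overlay(cv2.imread("pics/scene0.png"),S,v,(240,165,360,255),6,"pics/os2.png")
```

```text
[ 0.56991885 -0.07143541  0.1353509   0.70259635  2.142621  ] 40.25580565701981 [-0.2 -0.3 -2.  -0.7 -1.3 -0.8 -0.3 -0.6 -0.9  2.  -0.1  0.   2.2 -1.2
 -0.2  1.5 -0.3  0.8 -0.9 -0.1]
```

View pics/ow2.png

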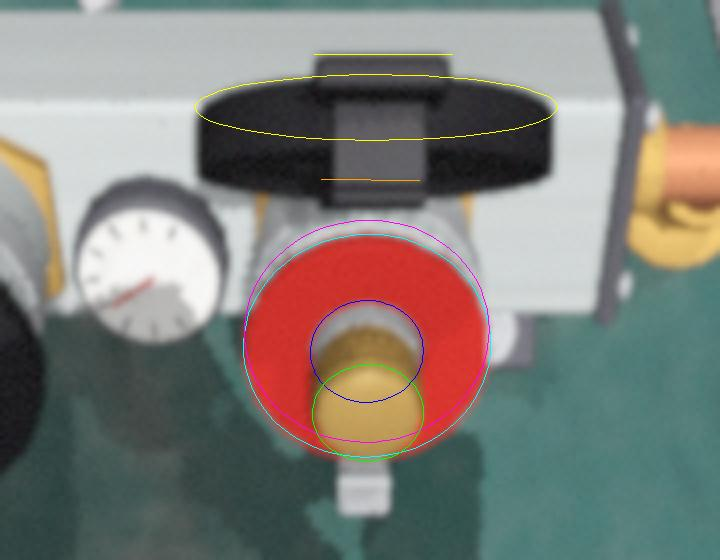

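View pics/ot2.png

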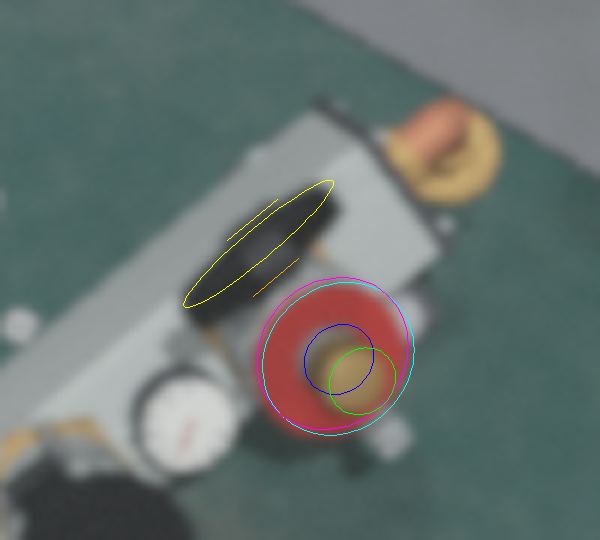

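View pics/os2.png

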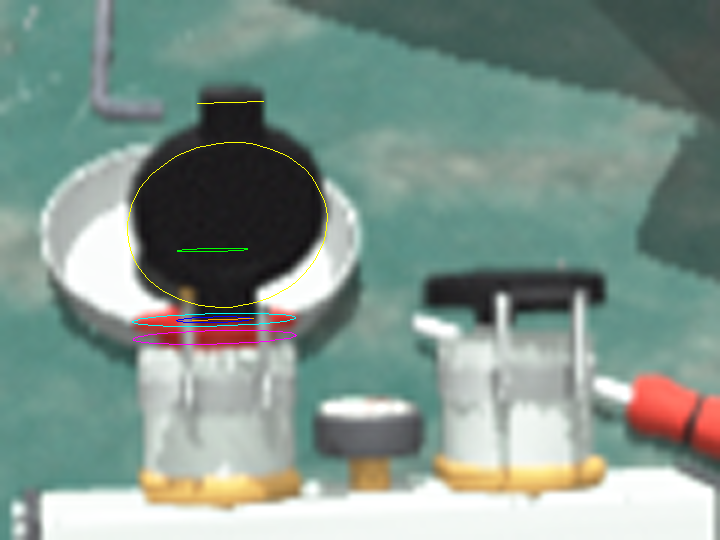

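Emit:
{"fn": "arm_command", "kwargs": {
  "plan": [-1, -0.1, 0.24, 0, 0, -1, -0.1, 0.24, 0, 0, -1, -0.1, 0.24, 0, 0, -1, -0.1, 0.24, 0, 0, -1, -0.1, 0.24, 0, 0]
}}

```text
time_s: 3.65
ee_pos: [0.4529, -0.0318, 0.5007]
eef_rot: [3.141, 0.0, 0.707]
force: [0.2, -0.2, -1.2]
grip_width: 0.094
```

```bash
cat > snap.py <<'E'
from h import *
import pickle,sys
k=sys.argv[1]
o=sensors.get_obs(); print(o["time_s"],o["ee_pos"],o["eef_rot"],o["joint_vel"].round(4).tolist())
par=P("wrist")
im=vision.camera("wrist"); cv2.imwrite(f"pics/{k}.png",im)
d={"par":par,"im":im}
for n in ["outlet_mouth","cap_hinge","cap_outer_face","dish_floor"]:
    d[n]=vision.pinpoint(n,"wrist"); print(n,[(np.round(q["at"],1).tolist(),round(q["confidence"],2)) for q in d[n][:2]])
pickle.dump(d,open(k+".pkl","wb"))
E
python3 snap.py w2
```

```text
3.65 [ 0.45288597 -0.03178111  0.50069813] [3.14132344e+00 8.23657231e-09 7.07439472e-01] [-0.0125, 0.0135, -0.0026, -0.0002, 0.0004, 0.0026]
outlet_mouth [([127.3, 399.3], 0.56)]
cap_hinge [([87.8, 413.2], 0.84)]
cap_outer_face [([79.0, 441.6], 0.57)]
dish_floor [([266.5, 347.3], 0.96), ([90.0, 413.1], 0.49)]
```

Emit:
{"fn": "arm_command", "kwargs": {
  "plan": [-1, 0.32, -0.38, 0, 0, -1, 0.32, -0.38, 0, 0, -1, 0.32, -0.38, 0, 0, -1, 0.32, -0.38, 0, 0, -1, 0.32, -0.38, 0, 0, -1, 0.32, -0.38, 0, 0]
}}

```text
time_s: 4.5
ee_pos: [0.581, -0.1842, 0.4993]
eef_rot: [-3.14, 0.001, 0.706]
force: [0.1, 0.2, -0.2]
grip_width: 0.0941
```

```bash
python3 snap.py w3
python3 - <<'E'
from ov import *
v=np.load("v.npy")
for k in("w2","w3"):
    w=pickle.load(open(k+".pkl","rb")); r,c=proj(None,v[:3],w["par"])[0]; r0=0;c0=int(max(0,min(c-80,380)))
    print(k,c0); overlay(w["im"],w["par"],v,(c0,r0,c0+180,140),4,f"pics/o{k}.png")
E
```

```text
4.5 [ 0.58104323 -0.18424898  0.49925512] [-3.13960255e+00  9.37978729e-04  7.06151474e-01] [0.0259, -0.0603, 0.0303, 0.0002, -0.0013, 0.0021]
outlet_mouth [([87.5, 172.2], 0.72), ([126.7, 183.8], 0.68)]
cap_hinge [([86.2, 174.9], 0.6)]
cap_outer_face [([75.3, 144.5], 0.89)]
dish_floor [([262.9, 206.7], 0.92)]
w2 316
w3 103
```

View pics/ow2.png

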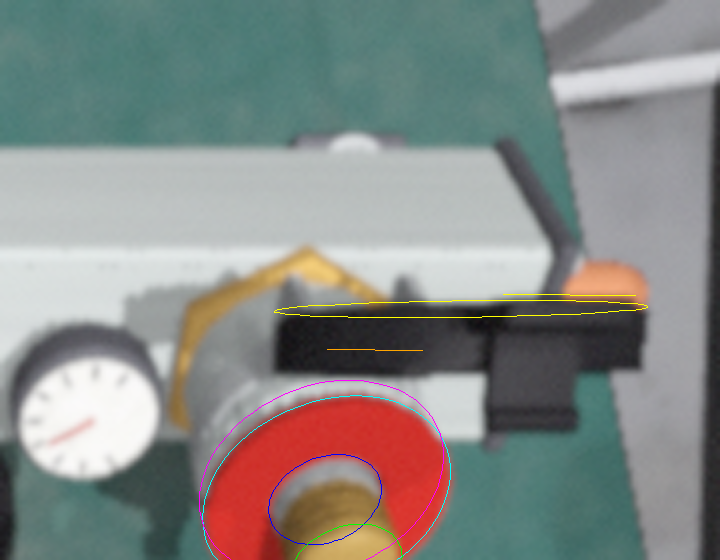

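View pics/ow3.png

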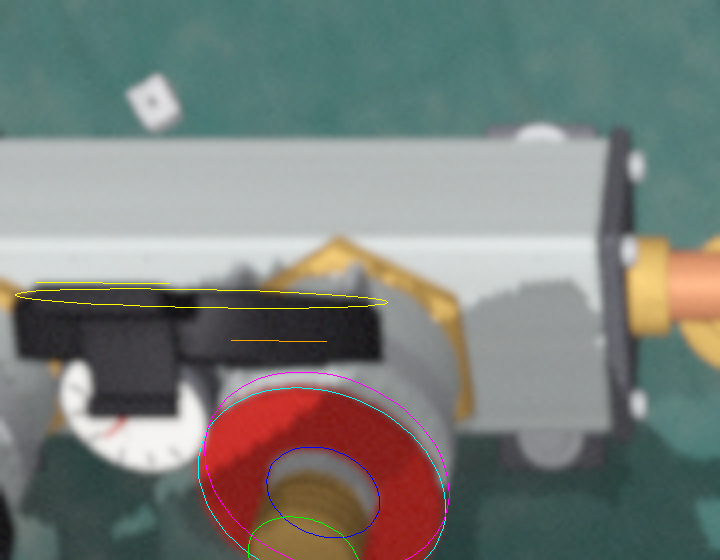

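Run:
```python
from ov import *
S,To=P("scene"),P("top")
W=[pickle.load(open(f"w{i}.pkl","rb")) for i in(1,2,3)]
masks=[]
for w,c0,v0 in zip(W,(200,316,103),np.load("v.npy")[None].repeat(3,0)):
    hsv=cv2.cvtColor(w["im"],cv2.COLOR_BGR2HSV); m=((hsv[...,0]<8)|(hsv[...,0]>172))&(hsv[...,1]>130)&(hsv[...,2]>50)
    n,l,s,_=cv2.connectedComponentsWithStats(m.astype(np.uint8)); r,c=proj(None,v0[:3],w["par"])[0]
    b=[i for i in range(1,n) if s[i][4]>300 and abs(s[i][0]+s[i][2]/2-c)<30 and abs(s[i][1]+s[i][3]/2-r)<30]; print([s[i].tolist() for i in b])
    mm=np.isin(l,b).astype(np.uint8); cnt=max(cv2.findContours(mm,0,cv2.CHAIN_APPROX_NONE)[0],key=len)
    hull=cv2.convexHull(cnt)[:,0].astype(float); masks.append(hull)
def ang(q,dirs): return (q@dirs.T).max(0)
th=np.arange(0,360,15);dirs=np.stack([np.cos(np.radians(th)),np.sin(np.radians(th))],1)
def model(v,full=False):
    e=[]
    rp=np.vstack([ringpts(v[:3],v[3]),ringpts(v[:3],v[3],dz=-.006)])
    for w,hl in zip(W,masks):
        q=proj(None,rp,w["par"])[:,::-1]; e+=list(ang(q,dirs)-ang(hl,dirs)-.3)
    return np.array(e+[(v[3]-np.radians(40.3))/np.radians(.5)])
f=least_squares(model,np.load("v.npy")[:4],loss="soft_l1",f_scale=1)
print(f.x,np.degrees(f.x[3])); print(f.fun[:-1].reshape(3,-1).round(1))
J=f.jac; print(np.sqrt(np.diag(np.linalg.inv(J.T@J))))
v=np.append(f.x,np.load("v.npy")[4]); np.save("v2.npy",v)
for k,w,c0 in zip((1,2,3),W,(200,316,103)): overlay(w["im"],w["par"],v,(c0,0,c0+180,140),4,f"pics/p{k}.png")
overlay(cv2.imread("pics/scene0.png"),S,v,(240,165,360,255),6,"pics/p4.png")
# dish tri
d=[(w["par"],np.array(w["dish_floor"][0]["at"])) for w in W]
print("dish",tri(d),[plane(None,r,.004,p).round(4) for p,r in d])
print(tri([(w["par"],np.array(w["outlet_mouth"][0]["at"])) for w in W[:2]]+[(W[2]["par"],np.array([126.7,183.8]))]))
```

```text
[[261, 59, 61, 55, 1713]]
[[367, 99, 62, 50, 1485]]
[[152, 97, 62, 49, 1509]]
[ 0.56824664 -0.0727824   0.13542397  0.70332648] 40.29763904863327
[[ 0.7  0.4  1.   0.8  0.9  1.   2.7  0.9  1.2  1.8  1.1  0.8  0.5 -0.2
   1.   1.3  1.3  1.5  1.6  1.2  1.2  0.9  0.8  0.6]
 [-0.7 -0.1  0.2  0.3  1.5  3.3  1.6  1.6  1.5  2.   1.6  1.3  1.7  1.7
   2.2  2.1  1.8  1.4  1.7  1.3  1.1  0.6 -0.4 -0.6]
 [ 1.4  0.9  1.3  1.2  1.5  1.8  3.1  4.6  1.7  0.3  0.2  0.  -0.4 -0.4
  -0.6 -0.1  0.7  1.3  1.8  1.3  1.5  2.2  1.7  1.5]]
[0.00026843 0.00024709 0.00077315 0.00862559]
dish (array([ 0.40747849, -0.18897817,  0.01461246]), [np.float64(0.39739967761655604), np.float64(1.2749601819792409), np.float64(1.5974095422052845)]) [array([ 0.4035, -0.1916,  0.004 ]), array([ 0.4037, -0.1953,  0.004 ]), array([ 0.4042, -0.1889,  0.004 ])]
(array([ 0.5694638 , -0.07376861,  0.14077922]), [np.float64(1.8839107611304313), np.float64(0.5433923426900371), np.float64(1.508355392315094)])
```

```bash
python3 -c "
import cv2,numpy as np
a=[cv2.resize(cv2.imread(f'pics/p{i}.png'),(400,300)) for i in (1,2,3,4)]
cv2.imwrite('pics/pm.png',np.vstack([np.hstack(a[:2]),np.hstack(a[2:])]))"
```

View pics/pm.png

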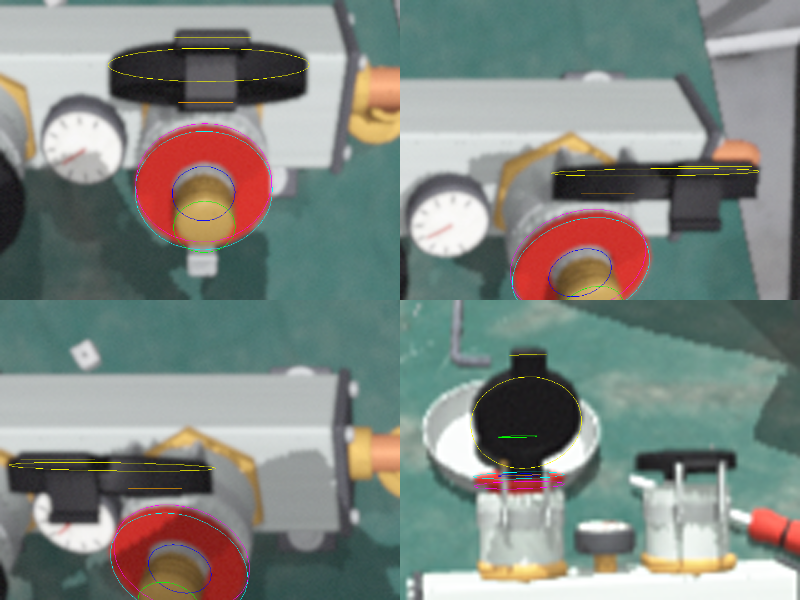

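Run:
```python
from ov import *
W=[pickle.load(open(f"w{i}.pkl","rb")) for i in(1,2,3)]
masks=[];v0=np.load("v2.npy")
for w in W:
    hsv=cv2.cvtColor(w["im"],cv2.COLOR_BGR2HSV); m=((hsv[...,0]<8)|(hsv[...,0]>172))&(hsv[...,1]>130)&(hsv[...,2]>50)
    n,l,s,_=cv2.connectedComponentsWithStats(m.astype(np.uint8)); r,c=proj(None,v0[:3],w["par"])[0]
    b=[i for i in range(1,n) if s[i][4]>300 and abs(s[i][0]+s[i][2]/2-c)<30 and abs(s[i][1]+s[i][3]/2-r)<30]
    cnt=max(cv2.findContours(np.isin(l,b).astype(np.uint8),0,cv2.CHAIN_APPROX_NONE)[0],key=len)
    masks.append(cv2.convexHull(cnt)[:,0].astype(float))
ths=[np.arange(0,360,15)]*3
ths=[np.array([t for t in range(0,360,15) if not(k>0 and 60<=t<=135)]) for k in range(3)]
D=[np.stack([np.cos(np.radians(t)),np.sin(np.radians(t))],1) for t in ths]
def model(v):
    e=[]
    rp=np.vstack([ringpts(v[:3],v[3]),ringpts(v[:3],v[3],dz=-.006)])
    for w,hl,d in zip(W,masks,D):
        q=proj(None,rp,w["par"])[:,::-1]; e+=list((q@d.T).max(0)-(hl@d.T).max(0)-v[4])
    return np.array(e+[(v[3]-np.radians(40.3))/np.radians(.5)])
f=least_squares(model,list(v0[:4])+[.5],loss="soft_l1",f_scale=1)
print(f.x,np.degrees(f.x[3]),f.fun.round(1)); J=f.jac; print(np.sqrt(np.diag(np.linalg.inv(J.T@J))).round(4))
v=np.append(f.x[:4],v0[4]);np.save("v3.npy",v)
overlay(cv2.imread("pics/scene0.png"),P("scene"),v,(240,165,360,255),6,"pics/q4.png")
overlay(cv2.imread("pics/w2.png"),W[1]["par"],v,(316,0,496,140),4,"pics/q2.png")
```

```text
[ 0.56810979 -0.07291987  0.13856326  0.70326585  1.45648279] 40.29416483639318 [-0.1 -0.4  0.2 -0.   0.1  0.2  1.8  0.1  0.3  0.9  0.2 -0.2 -0.4 -1.2
  0.   0.3  0.4  0.5  0.6  0.2  0.3  0.1 -0.  -0.2 -0.5  0.1  0.3  0.3
  0.  -0.4 -0.2 -0.2  0.2  0.2 -0.  -0.2  0.4  0.3  0.4  0.2 -0.5 -0.5
 -0.4 -0.7 -0.2 -0.   0.3  0.1 -0.4 -0.5 -0.9 -0.6 -0.   0.2  0.5 -0.3
 -0.2  0.4 -0.2 -0.3 -0. ]
[0.0002 0.0002 0.0007 0.0085 0.158 ]
```

View pics/q4.png

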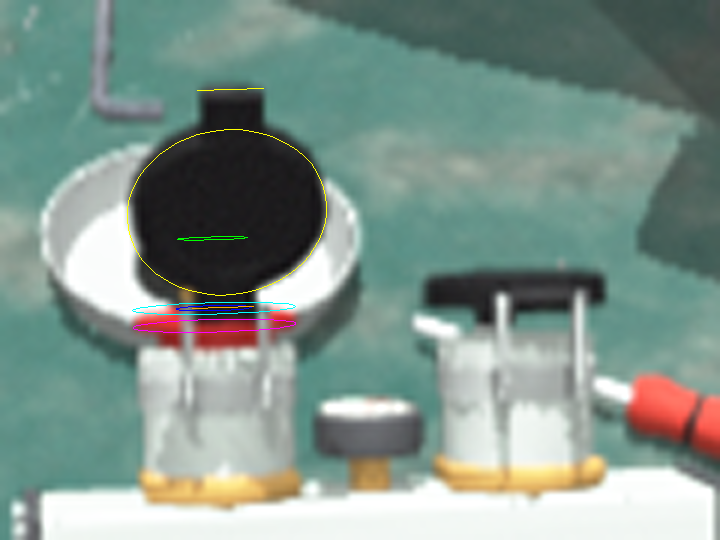

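View pics/q2.png

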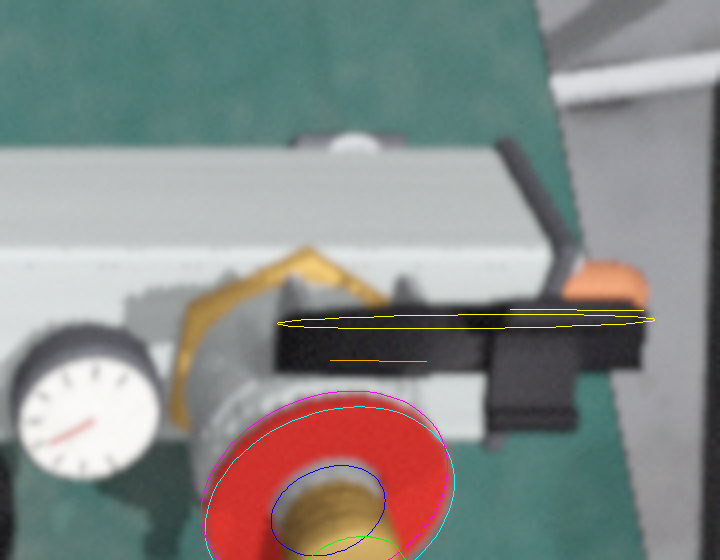

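Run:
```python
from ov import *
W=[pickle.load(open(f"w{i}.pkl","rb"))["par"] for i in(1,2,3)]
x,y,z=frame(np.radians(40.3)); h=np.array([np.cos(.7034),np.sin(.7034),0]);M=np.array([.5683,-.0727,.137])
def loc(X): d=X-M; return (d@h*1e3).round(1),(d@y*1e3).round(1),(d[2]*1e3).round(1)
for nm,a in {"nib end":[(51,295),(107.5,449.5),(103.7,136.5)],
 "tab/upper dark edge end":[(14,295.5),(75,461),(71,128)],
 }.items():
    r=tri([(p,np.array(q,float)) for p,q in zip(W,a)]); print(nm,loc(r[0]),np.round(r[1],1))
r=tri([(W[1],np.array((107.5,449.5))),(W[2],np.array((103.7,136.5)))]);print(loc(r[0]),r[1])
for a in (2.1,2.15,2.2,2.25,2.3):
    h0=M+.041*x+.003*z;L=-x*np.cos(a)+z*np.sin(a);N=x*np.sin(a)+z*np.cos(a)
    print(a,"tab tip",loc(h0+.087*L),loc(h0+.087*L+.006*N),"face62",loc(h0+.062*L+.006*N))
```

```text
nib end (np.float64(18.9), np.float64(-0.4), np.float64(104.7)) [0.3 0.7 0.5]
tab/upper dark edge end (np.float64(37.5), np.float64(-0.7), np.float64(113.3)) [1.  0.6 0.7]
(np.float64(18.8), np.float64(-0.5), np.float64(104.6)) [np.float64(0.594603212776283), np.float64(0.5993822867898435)]
2.1 tab tip (np.float64(26.7), np.float64(0.0), np.float64(112.2)) (np.float64(32.7), np.float64(0.0), np.float64(112.6)) face62 (np.float64(34.3), np.float64(0.0), np.float64(87.7))
2.15 tab tip (np.float64(31.1), np.float64(0.0), np.float64(112.4)) (np.float64(37.1), np.float64(0.0), np.float64(112.5)) face62 (np.float64(37.4), np.float64(0.0), np.float64(87.5))
2.2 tab tip (np.float64(35.4), np.float64(0.0), np.float64(112.4)) (np.float64(41.4), np.float64(0.0), np.float64(112.1)) face62 (np.float64(40.5), np.float64(0.0), np.float64(87.2))
2.25 tab tip (np.float64(39.8), np.float64(0.0), np.float64(112.1)) (np.float64(45.7), np.float64(0.0), np.float64(111.6)) face62 (np.float64(43.6), np.float64(0.0), np.float64(86.7))
2.3 tab tip (np.float64(44.1), np.float64(0.0), np.float64(111.6)) (np.float64(50.0), np.float64(0.0), np.float64(110.8)) face62 (np.float64(46.7), np.float64(0.0), np.float64(86.0))
```

```bash
python3 -c "
import cv2,numpy as np
a=[cv2.resize(cv2.imread(f'pics/w{i}.png')[a:a+80,b:b+107],(535,400),interpolation=cv2.INTER_CUBIC) for i,a,b in ((2,50,370),(3,50,90))]
a=[cv2.convertScaleAbs(i,alpha=2.5,beta=10) for i in a]
cv2.imwrite('pics/nib.png',cv2.resize(np.hstack(a),(800,300)))"
```

```text
(no output)
```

View pics/nib.png

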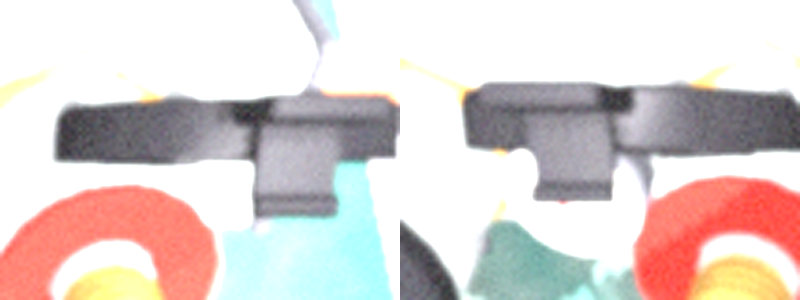

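Emit:
{"fn": "arm_command", "kwargs": {
  "newtons": 15,
  "plan": [1, 0, 0.08, 0, 0, 1, -0.01, 0.18, -0.1, 0, 1, -0.02, 0.25, -0.1, 0, 1, -0.021, 0.284, -0.1, 0, 1, -0.021, 0.284, -0.19, 0, 1, -0.021, 0.284, -0.19, 0, 1, -0.021, 0.284, -0.19, 0, 1, -0.01, 0.2936, -0.19, 0, 1, 0.002, 0.3032, -0.19, 0, 1, 0.013, 0.3128, -0.19, 0, 1, 0.0246, 0.3224, -0.19, 0, 1, 0.036, 0.332, -0.19, 0, 1, 0.036, 0.332, -0.19, 0]
}}

```text
time_s: 6.05
ee_pos: [0.5954, -0.0492, 0.4252]
eef_rot: [-3.14, -0.0, 0.709]
force: [-5.9, 5.6, 4.7]
grip_width: 0.0136
```

Run:
```python
from h import *
o=sensors.get_obs(); print(o["time_s"],o["ee_pos"],o["force"],o["eef_rot"])
im=vision.camera("scene")[150:270,220:380]; cv2.imwrite("pics/s2.png",cv2.resize(im,None,fx=5,fy=5,interpolation=cv2.INTER_CUBIC))
```

```text
6.05 [ 0.59543378 -0.04921252  0.42522157] [-5.91194109  5.59318364  4.69099629] [-3.14016783e+00 -4.52489190e-04  7.08795585e-01]
```

View pics/s2.png

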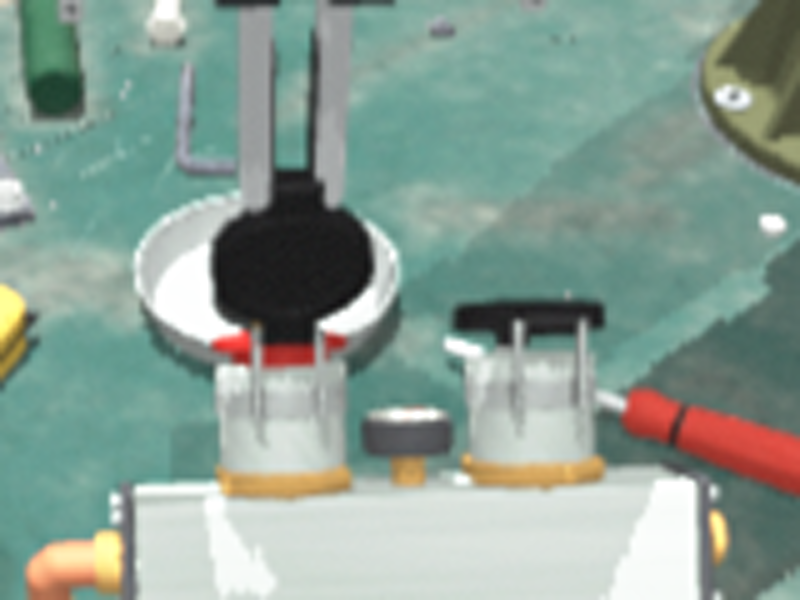

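Emit:
{"fn": "arm_command", "kwargs": {
  "plan": [0.23, 0, 0, 0, 0, 0.23, 0, 0, 0, 0, 0.23, 0, 0, 0, 0, 0.23, -0.04, -0.034, 0, 0, 0.23, -0.082, -0.069, 0, 0, 0.23, -0.082, -0.069, -0.08, 0, 0.23, -0.082, -0.069, -0.16, 0, 0.23, -0.082, -0.069, -0.2, 0, 0.23, -0.082, -0.069, -0.2, 0]
}}

```text
time_s: 7.0
ee_pos: [0.5621, -0.0781, 0.3425]
eef_rot: [-3.139, 0.002, 0.707]
force: [-0.3, -0.2, -0.0]
grip_width: 0.0359
```

Run:
```python
from h import *
o=sensors.get_obs(); print(o["time_s"],o["ee_pos"],o["force"],o["eef_rot"])
im=vision.camera("scene")[150:270,220:380]; cv2.imwrite("pics/s3.png",cv2.resize(im,None,fx=5,fy=5,interpolation=cv2.INTER_CUBIC))
im=vision.camera("wrist"); cv2.imwrite("pics/w4.png",im)
```

```text
7.0 [ 0.56207063 -0.07812723  0.34254794] [-0.26234106 -0.17041724 -0.00641093] [-3.13867995e+00  2.38619208e-03  7.07420177e-01]
```

View pics/s3.png

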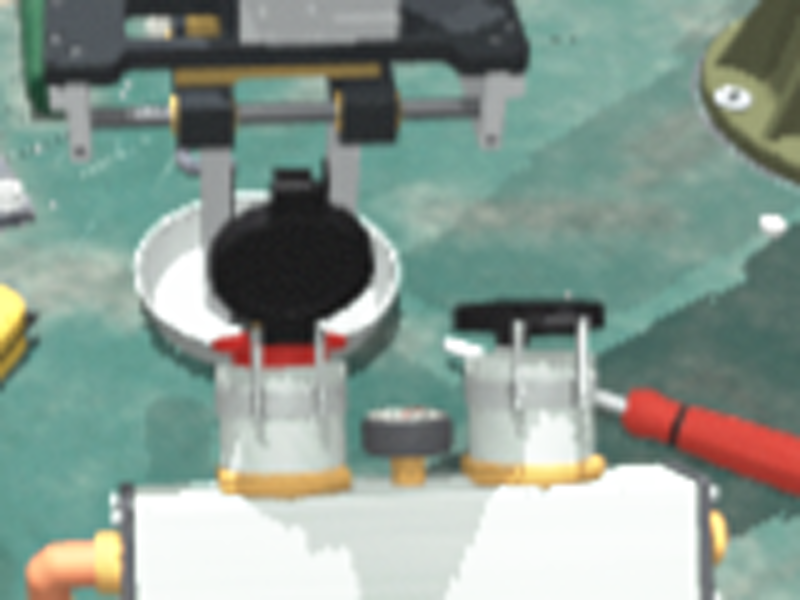

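View pics/w4.png

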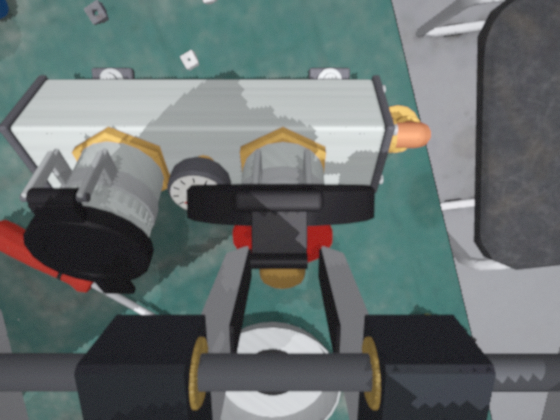

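Emit:
{"fn": "arm_command", "kwargs": {
  "plan": [0.23, 0.0021, 0.0018, -0.0041, 0, 0.23, 0.0043, 0.0036, -0.0083, 0, 0.23, 0.0064, 0.0054, -0.0124, 0, 0.23, 0.0085, 0.0072, -0.0166, 0, 0.23, 0.0085, 0.0072, -0.0166, 0]
}}

```text
time_s: 7.6
ee_pos: [0.5658, -0.0751, 0.3383]
eef_rot: [3.141, -0.0, 0.708]
force: [0.0, -0.4, 3.6]
grip_width: 0.036
```

Emit:
{"fn": "arm_command", "kwargs": {
  "plan": [0.23, 0.0016, 0.00135, -0.0031, 0, 0.23, 0.0032, 0.0027, -0.0062, 0, 0.23, 0.0032, 0.0027, -0.0062, 0]
}}

```text
time_s: 7.9
ee_pos: [0.567, -0.074, 0.3359]
eef_rot: [3.141, -0.0, 0.708]
force: [-1.0, -0.6, 5.7]
grip_width: 0.036
```

Emit:
{"fn": "arm_command", "kwargs": {
  "plan": [0.23, 0.0016, 0.00135, -0.0031, 0, 0.23, 0.0032, 0.0027, -0.0062, 0, 0.23, 0.0032, 0.0027, -0.0062, 0]
}}

```text
time_s: 8.2
ee_pos: [0.5682, -0.0731, 0.334]
eef_rot: [3.141, 0.0, 0.708]
force: [-5.2, -2.8, 11.0]
grip_width: 0.0361
```

Run:
```python
from h import *
o=sensors.get_obs(); print(o["time_s"],o["ee_pos"],o["force"],o["eef_rot"])
a=vision.camera("scene")[150:250,230:330]
b=vision.camera("wrist")[180:320,210:350]; cv2.imwrite("pics/s4.png",np.hstack([cv2.resize(a,(400,400)),cv2.resize(b,(400,400))]))
```

```text
8.2 [ 0.56817333 -0.07313727  0.33401923] [-5.22172745 -2.79006306 11.04209719] [3.14072132e+00 3.36494804e-06 7.07632189e-01]
```

View pics/s4.png

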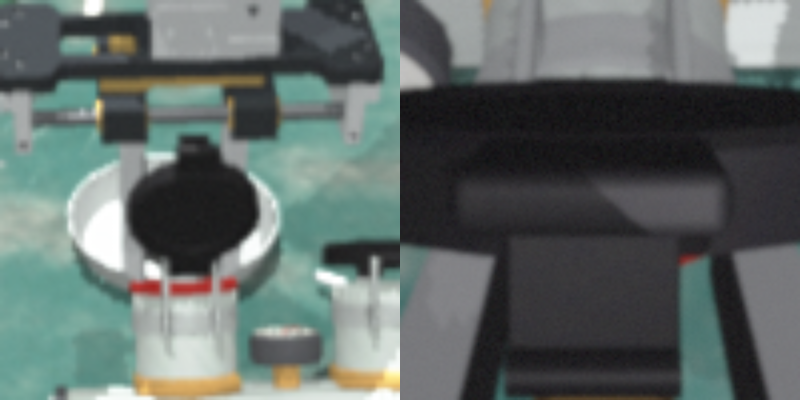

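Emit:
{"fn": "arm_command", "kwargs": {
  "newtons": 12,
  "plan": [0.23, -0.014, -0.012, 0.012, 0, 0.23, -0.028, -0.024, 0.019, 0, 0.23, -0.028, -0.024, 0.019, 0, 1, -0.028, -0.024, 0.019, 0, 1, -0.028, -0.024, 0.019, 0, 1, -0.028, -0.024, 0.019, 0, 1, -0.028, -0.024, 0.019, 0, 1, -0.028, -0.024, 0.019, 0]
}}

```text
time_s: 9.1
ee_pos: [0.557, -0.0823, 0.3404]
eef_rot: [-3.141, 0.0, 0.708]
force: [-1.9, 3.8, 0.0]
grip_width: 0.0239
```

Emit:
{"fn": "arm_command", "kwargs": {
  "plan": [1, -0.004, -0.003, 0.0083, 0, 1, -0.0083, -0.0066, 0.0166, 0, 1, -0.0122, -0.0099, 0.0249, 0, 1, -0.0122, -0.0099, 0.0249, 0]
}}

```text
time_s: 9.5
ee_pos: [0.5519, -0.0868, 0.3512]
eef_rot: [3.141, 0.0, 0.707]
force: [-3.0, 0.9, -0.3]
grip_width: 0.0243
```

Emit:
{"fn": "arm_command", "kwargs": {
  "plan": [1, -0.0064, -0.0054, 0.0124, 0, 1, -0.0128, -0.0108, 0.0248, 0, 1, -0.0192, -0.0162, 0.0372, 0, 1, -0.0256, -0.0216, 0.0496, 0, 1, -0.032, -0.027, 0.062, 0, 1, -0.0426, -0.036, 0.083, 0, 1, -0.06, -0.05, 0.125, 0, 1, -0.08, -0.07, 0.17, 0, 1, -0.1, -0.09, 0.17, 0, 1, -0.1, -0.09, 0.17, 0]
}}

```text
time_s: 10.5
ee_pos: [0.5113, -0.1234, 0.4186]
eef_rot: [3.141, -0.0, 0.706]
force: [0.3, 0.5, -1.3]
grip_width: 0.0239
```

Run:
```python
from h import *
o=sensors.get_obs(); print(o["time_s"],o["ee_pos"],o["force"],o["eef_rot"])
a=vision.camera("scene")[130:250,220:360]
b=vision.camera("wrist"); cv2.imwrite("pics/w5.png",b); cv2.imwrite("pics/s5.png",cv2.resize(a,(700,600),interpolation=cv2.INTER_CUBIC))
```

```text
10.5 [ 0.51129922 -0.12335772  0.41858959] [ 0.33938121  0.51124221 -1.34444411] [ 3.14114163e+00 -8.53361413e-05  7.06493441e-01]
```

View pics/s5.png

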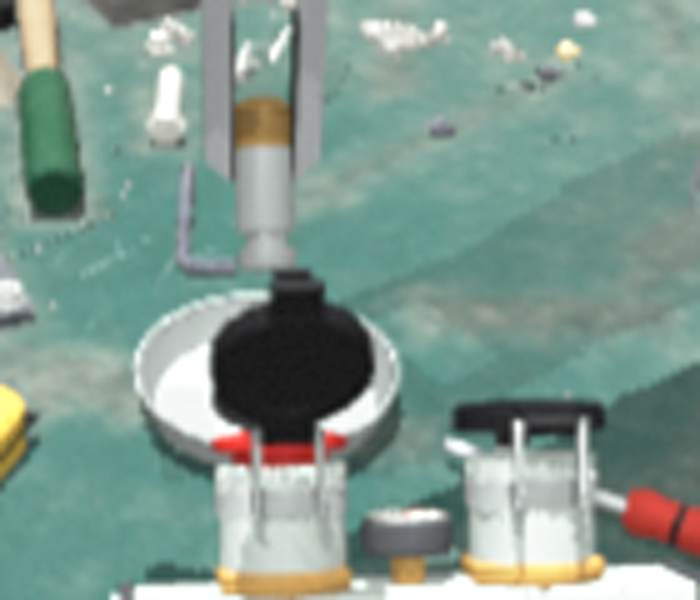

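View pics/w5.png

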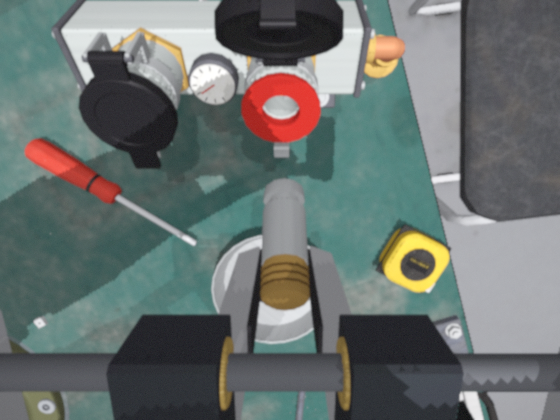

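Emit:
{"fn": "arm_command", "kwargs": {
  "plan": [1, -0.08, -0.05, 0, 0, 1, -0.16, -0.1, -0.03, 0, 1, -0.245, -0.153, -0.1, 0, 1, -0.245, -0.153, -0.19, 0, 1, -0.245, -0.153, -0.28, 0, 1, -0.245, -0.153, -0.35, 0, 1, -0.245, -0.153, -0.39, 0, 1, -0.245, -0.153, -0.415, 0, 1, -0.245, -0.153, -0.42, 0, 1, -0.245, -0.153, -0.42, 0]
}}

```text
time_s: 11.6
ee_pos: [0.4143, -0.1837, 0.2508]
eef_rot: [-3.142, -0.0, 0.708]
force: [-1.0, 0.7, -0.6]
grip_width: 0.0241
```

Run:
```python
from h import *
o=sensors.get_obs(); print(o["time_s"],o["ee_pos"],o["force"],o["eef_rot"])
a=vision.camera("scene")[130:250,200:340]
b=vision.camera("wrist"); cv2.imwrite("pics/w6.png",b); cv2.imwrite("pics/s6.png",cv2.resize(a,(700,600),interpolation=cv2.INTER_CUBIC))
```

```text
11.6 [ 0.41432081 -0.18368877  0.25076839] [-0.97960727  0.67467413 -0.55844003] [-3.14155362e+00 -4.49706935e-05  7.07866286e-01]
```

View pics/s6.png

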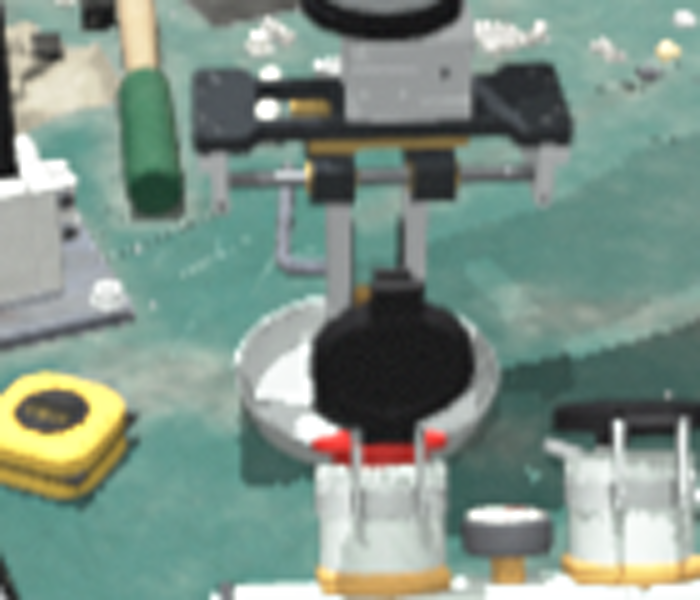

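View pics/w6.png

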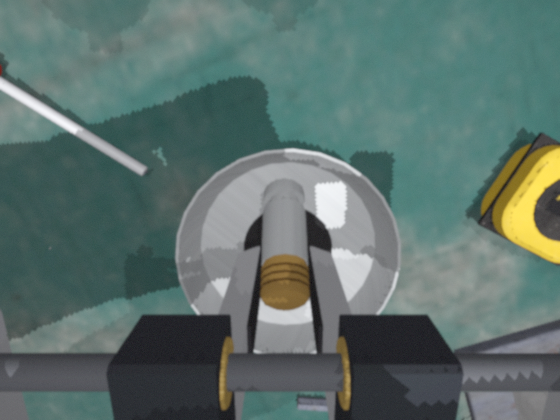

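Emit:
{"fn": "arm_command", "kwargs": {
  "newtons": 6,
  "plan": [1, -0.01, -0.008, -0.007, 0, 1, -0.01, -0.008, -0.014, 0, 1, -0.01, -0.008, -0.02, 0, 1, -0.01, -0.008, -0.024, 0, 1, -0.01, -0.008, -0.024, 0]
}}

```text
time_s: 12.2
ee_pos: [0.4101, -0.1869, 0.2408]
eef_rot: [-3.141, 0.0, 0.708]
force: [0.1, -0.9, -1.7]
grip_width: 0.024
```

Emit:
{"fn": "arm_command", "kwargs": {
  "plan": [1, 0, 0, -0.004, 0, 1, 0, 0, -0.008, 0, 1, 0, 0, -0.008, 0]
}}

```text
time_s: 12.5
ee_pos: [0.4101, -0.187, 0.2379]
eef_rot: [3.141, 0.0, 0.708]
force: [-2.3, -0.7, 4.4]
grip_width: 0.0239
```

Emit:
{"fn": "arm_command", "kwargs": {
  "newtons": 4,
  "plan": [1, -0.0053, -0.0045, -0.0025, 0, 1, -0.0105, -0.0089, -0.0055, 0, 1, -0.0155, -0.0131, -0.0095, 0, 1, -0.0204, -0.0173, -0.0135, 0, 1, -0.025, -0.0212, -0.018, 0, 1, -0.025, -0.0212, -0.018, 0]
}}

```text
time_s: 13.1
ee_pos: [0.3999, -0.1956, 0.2303]
eef_rot: [-3.141, 0.0, 0.707]
force: [0.2, -0.1, -0.0]
grip_width: 0.024
```

Run:
```python
from h import *
o=sensors.get_obs(); print(o["time_s"],o["ee_pos"],o["force"],o["eef_rot"])
b=vision.camera("wrist"); cv2.imwrite("pics/w7.png",b)
```

```text
13.1 [ 0.39986874 -0.19559143  0.23034931] [ 0.15814497 -0.09324268 -0.01653634] [-3.14125017e+00  1.51663838e-04  7.07340697e-01]
```

View pics/w7.png

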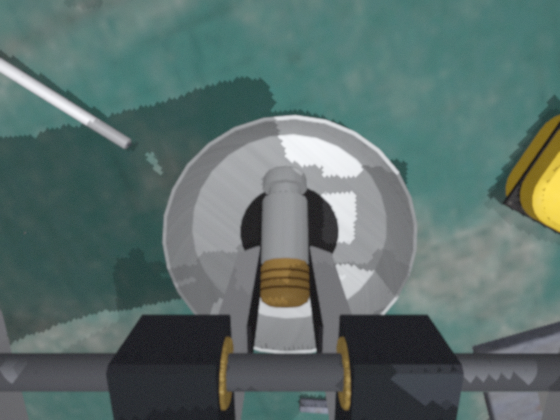

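Emit:
{"fn": "arm_command", "kwargs": {
  "newtons": 4,
  "plan": [1, -0.0055, -0.0047, -0.0058, 0, 1, -0.0105, -0.0089, -0.0118, 0, 1, -0.015, -0.0128, -0.0182, 0, 1, -0.0195, -0.0165, -0.025, 0, 1, -0.0235, -0.02, -0.032, 0, 1, -0.0273, -0.023, -0.0395, 0, 1, -0.0305, -0.0258, -0.0472, 0, 1, -0.0332, -0.028, -0.054, 0, 1, -0.0348, -0.0294, -0.0582, 0, 1, -0.0348, -0.0294, -0.0582, 0]
}}

```text
time_s: 14.15
ee_pos: [0.3861, -0.2072, 0.2071]
eef_rot: [-3.141, 0.0, 0.708]
force: [0.7, -0.8, 0.1]
grip_width: 0.0236
```

Run:
```python
from h import *
o=sensors.get_obs(); print(o["time_s"],o["ee_pos"],o["force"],o["eef_rot"])
b=vision.camera("wrist"); cv2.imwrite("pics/w8.png",b)
a=vision.camera("scene")[130:250,200:340];cv2.imwrite("pics/s8.png",cv2.resize(a,(700,600),interpolation=cv2.INTER_CUBIC))
```

```text
14.15 [ 0.38610563 -0.20720823  0.20709725] [ 0.71813626 -0.78194929  0.07912384] [-3.14122064e+00  1.38037789e-04  7.07607734e-01]
```

View pics/w8.png

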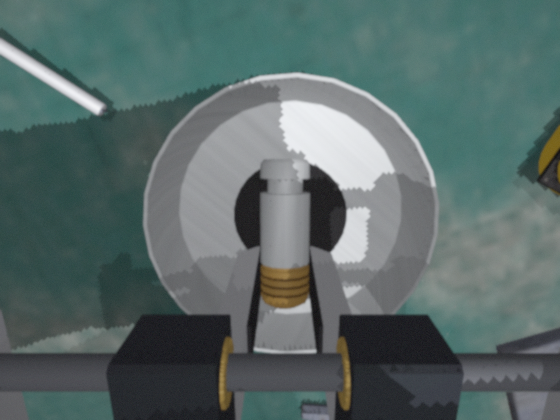

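View pics/s8.png

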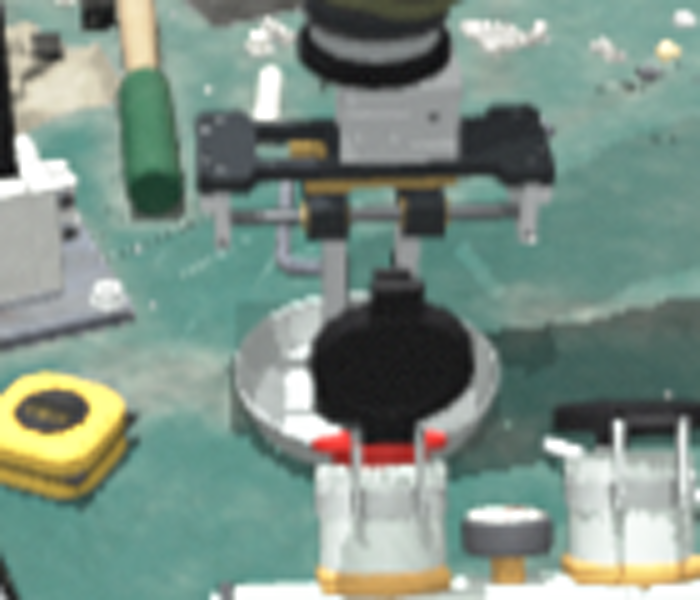

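Emit:
{"fn": "arm_command", "kwargs": {
  "newtons": 4,
  "plan": [1, 0, 0, -0.004, 0, 0.4, 0, 0, -0.004, 0, 0.3, 0, 0, -0.004, 0, 0.2, 0, 0, -0.004, 0, 0.1, 0, 0, -0.004, 0, 0.1, 0, 0, 0.02, 0, 0.1, 0, 0, 0.08, 0, 0.1, 0, 0, 0.17, 0, 0.1, 0, 0, 0.27, 0, 0.1, 0, 0, 0.37, 0, 0.1, 0, 0, 0.47, 0, 0.1, 0, 0, 0.5, 0]
}}

```text
time_s: 15.45
ee_pos: [0.386, -0.207, 0.4119]
eef_rot: [3.136, -0.002, 0.708]
force: [-0.6, -0.5, -1.9]
grip_width: 0.0425
```

Run:
```python
from h import *
o=sensors.get_obs(); print(o["time_s"],o["ee_pos"],o["force"],o["eef_rot"],o["grip_width"])
b=vision.camera("wrist"); cv2.imwrite("pics/w9.png",b)
```

```text
15.45 [ 0.38600482 -0.20701704  0.41188759] [-0.63390403 -0.46979974 -1.87442247] [ 3.13552430e+00 -1.78458371e-03  7.07749710e-01] 0.04249535185088175
```

View pics/w9.png

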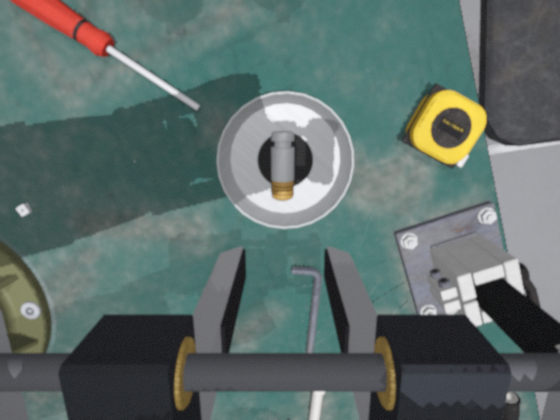

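```bash
cat > cap.py <<'E'
from fit import *
psi=.7034;M=np.array([.5683,-.0727,.137]);x,y,z=frame(psi);H=np.array([np.cos(psi),np.sin(psi),0]);U=np.array([0,0,1.])
pin=M+.041*x+.003*z
def LN(a): return -x*np.cos(a)+z*np.sin(a), x*np.sin(a)+z*np.cos(a)
def tip(a,rho):  # tip center (TCP pos) 
    L,N=LN(a); c=pin+rho*L+.006*N
    s=.008 if a>np.radians(34) else -.008
    return c+s*H+.199*U
E
python3 - <<'E'
from cap import *
for a in (2.15,2.3,2.4,2.5):
    L,N=LN(a); print(a,proj("scene",pin+.087*L+.003*N)[0],proj("scene",pin+.087*L+.006*N)[0])
E
```

```text
2.15 [179.42949342 277.76704254] [180.30092314 277.90278089]
2.3 [183.90713848 278.34146704] [185.00577673 278.47341085]
2.4 [187.40793644 278.70987829] [188.6456758  278.83710496]
2.5 [191.28120562 279.06077396] [192.64498259 279.18152695]
```

Emit:
{"fn": "arm_command", "kwargs": {
  "newtons": 15,
  "plan": [1, 0, 0, 0.11, 0, 1, 0, 0, 0.23, 0, 1, 0.05, 0.04, 0.29, 0, 1, 0.13, 0.1, 0.29, 0, 1, 0.22, 0.17, 0.29, 0, 1, 0.31, 0.24, 0.29, 0, 1, 0.4, 0.31, 0.29, 0, 1, 0.49, 0.38, 0.29, 0, 1, 0.57, 0.44, 0.29, 0, 1, 0.6175, 0.473, 0.29, 0, 1, 0.6175, 0.473, 0.29, 0, 1, 0.6175, 0.473, 0.29, 0]
}}

```text
time_s: 16.7
ee_pos: [0.6334, -0.018, 0.5217]
eef_rot: [-3.14, 0.002, 0.708]
force: [-0.3, -0.6, 0.5]
grip_width: 0.0003
```

Run:
```python
from h import *
o=sensors.get_obs(); print(o["time_s"],o["ee_pos"],o["force"],o["eef_rot"],o["grip_width"])
a=vision.camera("scene")[130:250,200:340];cv2.imwrite("pics/s10.png",cv2.resize(a,(700,600),interpolation=cv2.INTER_CUBIC))
```

```text
16.7 [ 0.63342319 -0.01801854  0.52172601] [-0.30481839 -0.63159892  0.5412569 ] [-3.13997220e+00  1.75908639e-03  7.08082252e-01] 0.0002659018304075583
```

View pics/s10.png

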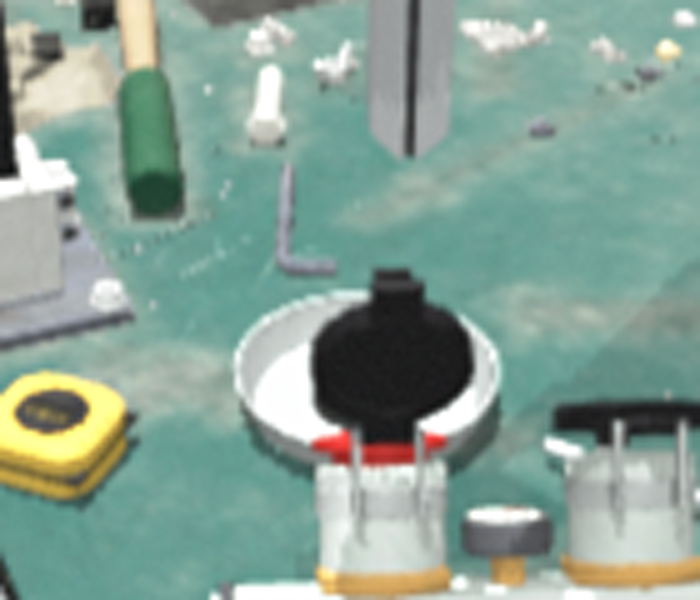

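Run:
```python
from cap import *
C=np.array([.6332,-.0179,.5227])
for a in [2.5,2.3,2.2,2.1,2.0,1.9,1.8,1.7,1.6,1.5,1.4,1.3,1.2,1.1,1.0,.9,.8,.7,.6]:
    rho=.066 if a>1.5 else .066+(1.5-a)/.9*.012
    t=tip(max(a,.6),rho)
    if a>2.14: t[2]=tip(2.14,rho)[2]; 
    d=(t-C)/.4; print(a,(rho*1e3).__round__(1),d.round(4),((t-M)@H*1e3).round(1),((t-M)[2]*1e3-199).round(1))
```

```text
2.5 66.0 [-0.0331 -0.0275 -0.2379] 67.7 91.5
2.3 66.0 [-0.057  -0.0478 -0.2379] 55.2 91.5
2.2 66.0 [-0.0695 -0.0583 -0.2379] 48.7 91.5
2.1 66.0 [-0.082  -0.069  -0.2376] 42.1 91.7
2.0 66.0 [-0.0947 -0.0797 -0.238 ] 35.4 91.5
1.9 66.0 [-0.1072 -0.0903 -0.24  ] 28.9 90.7
1.8 66.0 [-0.1195 -0.1008 -0.2437] 22.4 89.2
1.7 66.0 [-0.1315 -0.1109 -0.249 ] 16.1 87.1
1.6 66.0 [-0.143  -0.1207 -0.2558] 10.1 84.4
1.5 66.0 [-0.154 -0.13  -0.264] 4.4 81.1
1.4 67.3 [-0.166  -0.1401 -0.2713] -1.9 78.2
1.3 68.7 [-0.1775 -0.15   -0.2804] -8.0 74.6
1.2 70.0 [-0.1885 -0.1593 -0.2911] -13.8 70.2
1.1 71.3 [-0.1988 -0.168  -0.3036] -19.2 65.3
1.0 72.7 [-0.2081 -0.1759 -0.3176] -24.1 59.7
0.9 74.0 [-0.2164 -0.183  -0.3331] -28.4 53.5
0.8 75.3 [-0.2236 -0.189  -0.3499] -32.2 46.7
0.7 76.7 [-0.2295 -0.194  -0.3679] -35.3 39.5
0.6 78.0 [-0.234  -0.1979 -0.3869] -37.6 31.9
```

Emit:
{"fn": "arm_command", "kwargs": {
  "plan": [1, 0, 0, -0.12, 0, 1, 0, 0, -0.238, 0, 1, 0, 0, -0.238, 0, 1, -0.033, -0.0275, -0.238, 0, 1, -0.057, -0.048, -0.238, 0, 1, -0.07, -0.058, -0.238, 0, 1, -0.082, -0.069, -0.238, 0, 1, -0.095, -0.08, -0.238, 0, 1, -0.107, -0.09, -0.24, 0, 1, -0.12, -0.101, -0.244, 0, 1, -0.1315, -0.111, -0.249, 0, 1, -0.143, -0.121, -0.256, 0, 1, -0.154, -0.13, -0.264, 0, 1, -0.166, -0.14, -0.271, 0, 1, -0.166, -0.14, -0.271, 0]
}}

```text
time_s: 18.25
ee_pos: [0.5663, -0.0744, 0.4145]
eef_rot: [-3.141, 0.001, 0.707]
force: [-0.0, 0.8, 0.6]
grip_width: 0.0004
```

Run:
```python
from h import *
o=sensors.get_obs(); print(o["time_s"],o["ee_pos"],o["force"],o["eef_rot"],o["grip_width"])
a=vision.camera("scene")[130:250,200:340];cv2.imwrite("pics/s11.png",cv2.resize(a,(700,600),interpolation=cv2.INTER_CUBIC))
```

```text
18.25 [ 0.5663323  -0.07444262  0.41445104] [-0.04198583  0.84056775  0.59649866] [-3.14094482e+00  6.70764390e-04  7.07188630e-01] 0.000351227958313074
```

View pics/s11.png

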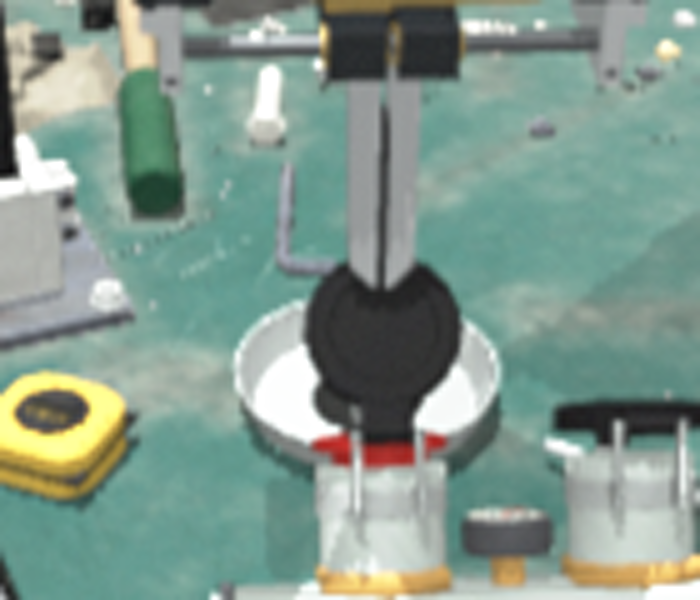

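Run:
```python
from cap import *
C=np.array([.6332,-.0179,.5227])+np.array([-.166,-.14,-.271])*.4
for a in [.59,.5,.4,.3,.25,.2,.15,.1,.05,0,-.05]:
    t=tip(a,.062); print(a,((t-C)/.4).round(4),((t-M)@H*1e3).round(1),((t-M)[2]*1e3-199).round(1))
```

```text
0.59 [-0.0681 -0.058  -0.1177] -37.7 31.2
0.5 [-0.0687 -0.0584 -0.1317] -38.0 25.6
0.4 [-0.0681 -0.0579 -0.1473] -37.7 19.4
0.3 [-0.0664 -0.0565 -0.1627] -36.8 13.2
0.25 [-0.0651 -0.0554 -0.1703] -36.1 10.2
0.2 [-0.0635 -0.054  -0.1778] -35.3 7.2
0.15 [-0.0616 -0.0524 -0.1852] -34.3 4.2
0.1 [-0.0594 -0.0506 -0.1924] -33.1 1.3
0.05 [-0.057  -0.0485 -0.1995] -31.9 -1.5
0 [-0.0543 -0.0462 -0.2065] -30.4 -4.3
-0.05 [-0.0513 -0.0437 -0.2132] -28.9 -7.0
```

Emit:
{"fn": "arm_command", "kwargs": {
  "plan": [1, -0.0115, -0.01, -0.0094, 0, 1, -0.0225, -0.0193, -0.02, 0, 1, -0.033, -0.028, -0.0326, 0, 1, -0.042, -0.036, -0.0466, 0, 1, -0.05, -0.043, -0.062, 0, 1, -0.0576, -0.049, -0.079, 0, 1, -0.0635, -0.054, -0.097, 0, 1, -0.068, -0.058, -0.116, 0, 1, -0.068, -0.058, -0.116, 0]
}}

```text
time_s: 19.2
ee_pos: [0.5394, -0.0973, 0.3673]
eef_rot: [-3.14, 0.001, 0.707]
force: [-0.2, 0.6, 1.7]
grip_width: 0.0007
```

Emit:
{"fn": "arm_command", "kwargs": {
  "plan": [1, 0, 0, -0.0157, 0, 1, 0, 0, -0.031, 0, 1, 0.0016, 0.0015, -0.0467, 0, 1, 0.0045, 0.004, -0.0618, 0, 1, 0.0064, 0.0056, -0.069, 0, 1, 0.0064, 0.0056, -0.069, 0]
}}

```text
time_s: 19.8
ee_pos: [0.5422, -0.0948, 0.3404]
eef_rot: [-3.141, 0.0, 0.708]
force: [0.1, -0.7, -0.3]
grip_width: 0.0005
```

Run:
```python
from h import *
o=sensors.get_obs(); print(o["time_s"],o["ee_pos"],o["force"],o["eef_rot"],o["grip_width"])
a=vision.camera("scene")[130:250,200:340];cv2.imwrite("pics/s12.png",cv2.resize(a,(700,600),interpolation=cv2.INTER_CUBIC))
```

```text
19.8 [ 0.54223802 -0.09480718  0.34037652] [ 0.14960538 -0.74744114 -0.25259023] [-3.14089278e+00  4.96090782e-04  7.07872786e-01] 0.0005431120231527079
```

View pics/s12.png

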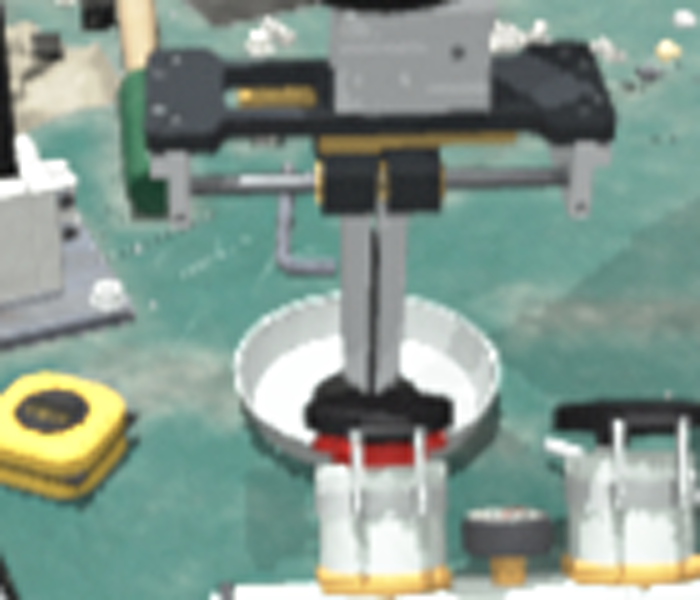

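Now press along the outlet axis into the catch, in small steps.

Emit:
{"fn": "arm_command", "kwargs": {
  "plan": [1, 0.0022, 0.0018, -0.0072, 0, 1, 0.0046, 0.0039, -0.0143, 0, 1, 0.006, 0.005, -0.018, 0, 1, 0.006, 0.005, -0.018, 0]
}}

```text
time_s: 20.25
ee_pos: [0.5447, -0.0929, 0.334]
eef_rot: [3.141, -0.0, 0.708]
force: [-1.0, -0.5, 2.7]
grip_width: 0.0004
```

Emit:
{"fn": "arm_command", "kwargs": {
  "plan": [1, 0.001, 0.0009, -0.0025, 0, 1, 0.002, 0.0018, -0.005, 0, 1, 0.003, 0.0026, -0.0075, 0, 1, 0.003, 0.0026, -0.0075, 0]
}}

```text
time_s: 20.65
ee_pos: [0.5458, -0.0921, 0.3315]
eef_rot: [3.141, 0.0, 0.708]
force: [-6.7, -3.3, 12.3]
grip_width: 0.0007
```

Emit:
{"fn": "arm_command", "kwargs": {
  "plan": [1, 0.0015, 0.0013, -0.0036, 0, 1, 0.0015, 0.0013, -0.0036, 0]
}}

```text
time_s: 20.85
ee_pos: [0.5462, -0.0918, 0.3309]
eef_rot: [3.14, 0.001, 0.708]
force: [-11.0, -3.8, 20.7]
grip_width: 0.0006
```

Emit:
{"fn": "arm_command", "kwargs": {
  "plan": [1, -0.006, -0.005, 0.012, 0, 1, -0.012, -0.01, 0.03, 0, 1, -0.02, -0.016, 0.1, 0, 1, -0.04, -0.03, 0.2, 0, 1, -0.06, -0.05, 0.3, 0, 1, -0.1, -0.08, 0.4, 0, 1, -0.12, -0.1, 0.43, 0, 1, -0.12, -0.1, 0.43, 0, 1, -0.12, -0.1, 0.43, 0]
}}

```text
time_s: 21.75
ee_pos: [0.4985, -0.1313, 0.4999]
eef_rot: [-3.14, 0.001, 0.707]
force: [0.9, -1.4, -1.1]
grip_width: 0.0005
```

Run:
```python
from cap import *
import cv2
o=sensors.get_obs(); print(o["time_s"],o["ee_pos"],o["force"])
par=P("wrist"); b=vision.camera("wrist"); s=vision.camera("scene"); t=vision.camera("top")
def ov(im,par,box,f,fn):
    c0,r0,c1,r1=box; zz=cv2.resize(im[r0:r1,c0:c1],None,fx=f,fy=f,interpolation=cv2.INTER_CUBIC)
    for a,col in((0,(0,255,0)),(.1,(0,0,255))):
        L,N=LN(a); th=np.linspace(0,2*np.pi,60)
        X=pin+.041*L+.006*N+.0315*(np.cos(th)[:,None]*L+np.sin(th)[:,None]*y)
        for Q in (X,np.array([pin+.06*L+.006*N-.01*y,pin+.087*L+.006*N-.01*y,pin+.087*L+.006*N+.01*y,pin+.06*L+.006*N+.01*y])):
            q=proj(None,Q,par); q=((q-[r0,c0]+.5)*f)[:,::-1]; cv2.polylines(zz,[q.round().astype(int)],False,col,1)
    cv2.imwrite(fn,zz)
cv2.imwrite("pics/w13.png",b)
ov(s,P("scene"),(220,160,360,250),5,"pics/s13o.png")
cv2.imwrite("pics/s13.png",cv2.resize(s[160:250,220:360],None,fx=5,fy=5,interpolation=cv2.INTER_CUBIC))
ov(b,par,(200,30,380,170),4,"pics/w13o.png")
```

```text
21.75 [ 0.49854818 -0.13132616  0.49988393] [ 0.94038167 -1.42711513 -1.07792808]
```

View pics/w13.png

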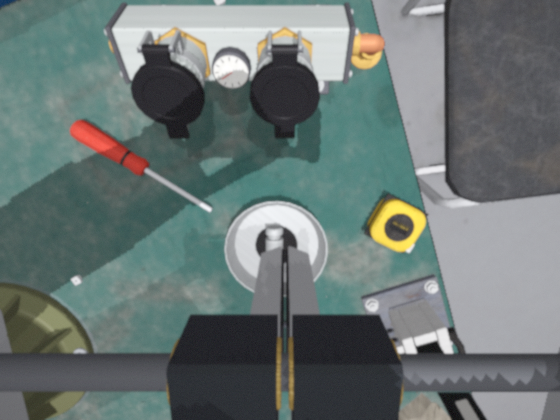

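View pics/s13.png

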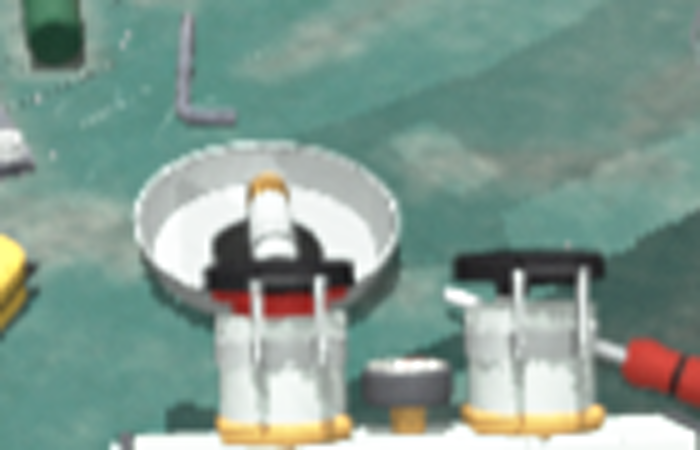

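View pics/s13o.png

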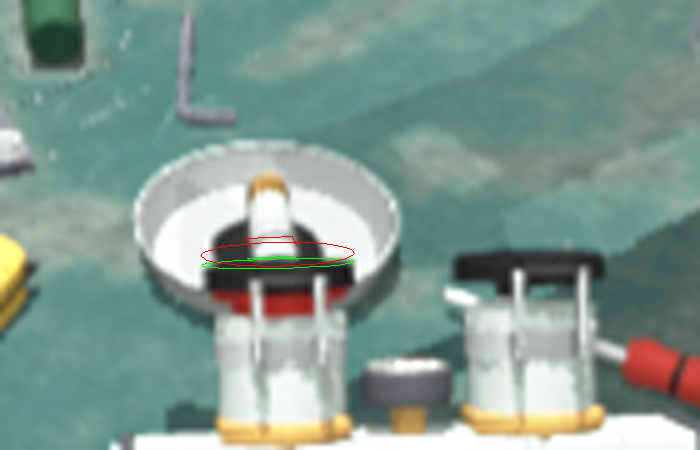

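View pics/w13o.png

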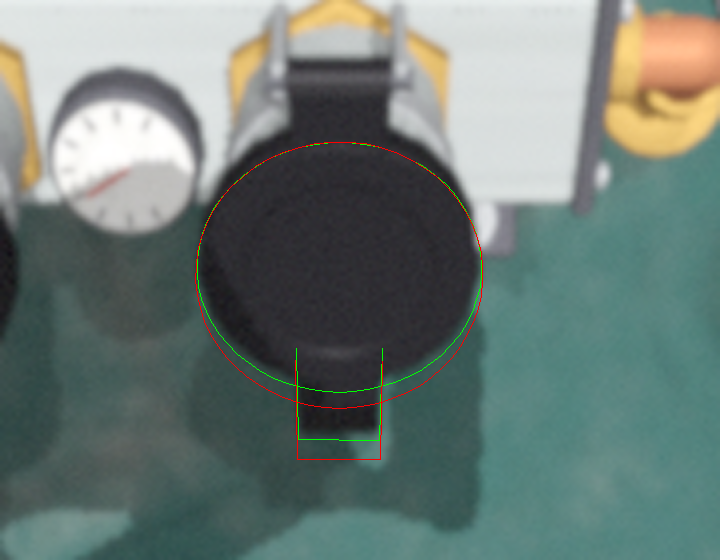

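Run:
```python
from h import *
print(job.hand_in()); print(sensors.get_obs()["time_s"])
```

```text
the job is handed in; nothing more can be done
None
the job is handed in; nothing more can be done
```

The silencer is out of its outlet and lying in the steel dish, and the dust cap is shut. I handed the job in at about 22 s of the 58 s allowed; it gave no verdict.

1. **Cap pushed back first:** I opened the dust cap a little further, to about 2.3 rad, so the gripper body would clear its nib. The fingers closed on the nib as they did this.
2. **Release:** I pressed the red ring in along the outlet until it stopped hard, at about 12 N. The gripper then closed on the silencer at 24 mm, and it drew out with almost no force.
3. **Dish:** I lowered the silencer until its foot touched the floor. I then tilted it down to nearly flat before letting go.
4. **Cap:** I swung the cap over and pressed it on at about 14 N, then up to about 23 N, until it would not move further.

**Last checks:**
- **Cap:** the fingertip height at the stop matched a cap angle of about 0, where a cap short of the catch would have sat about 4 mm higher. The final pictures match the outline drawn for a shut cap. I judged the snap from this position and the hard stop, because the cap's angle cannot be read directly.
- **Silencer:** it was lying in the dish, and the gripper was clear of everything.
- **Tools:** the screwdriver and tape measure looked unmoved. The spanner was outside the last views I checked, but the arm never went near the bench behind the manifold.

No check failed. The height of the outlet did differ by a few millimetres between cameras, and the contact forces confirmed the value I used.

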